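Lid the sample pots and clamp them in the transit carrier

ROBOT

A 7-joint arm with a two-finger parallel gripper is mounted at the origin on the work surface. World frame = base frame: x ahead of the robot, y to its left, z up, the work surface at z = 0. Lengths are in mm, angles in rad, forces in N, time in s.
With the tool pointing down it reaches from about 400 to 875 mm from the base axis. Payload 6.5 kg.
Tool frame: the origin (TCP) lies between the finger pads; the fingertips stand 11 mm ahead of it and the grasp point (between the pads) lies 8 mm behind it; z points along the fingers, x is the direction in which the jaws open and shut, and the axes are right-handed (so a half turn about z gives the same grasp; the last joint's range is limited). The gripper opens to 88 mm and grips with 3 to 60 N. Pads are 18 mm wide; open, the fingers measure 123 mm over their backs; the gripper's body (75 mm by 187 mm) begins 45 mm behind the grasp point.
Start: joints at [1.176, 0.536, -0.004, 1.538, 0.003, 1.067, -0.071], TCP at [209.886, -615.173, 249.716] pointing down, gripper open.
Joint ranges: [-2.7, 2.7], [-0.37, 2.16], [-1.27, 1.26], [0.24, 2.4], [-1.31, 4.45], [0.19, 1.91], [-2.76, 2.76]. Speed limits (rad/s): [2.39, 2.39, 3.14, 3.14, 3.14, 3.14, 3.14].

INTERFACE

Orientations are given as a rotation vector (axis times angle).
In Python, from rig import r gives the robot as it stands.
- The arm moves only by the tool move_arm, never from a script. Its argument "rows" is a list of rows, each an object of numbers: "tx", "ty", "tz": the shift along the tool's x, y, z in cm; "ax", "ay", "az": the turn, a rotation vector about the tool's x, y, z in rad; "hand": the finger opening in cm, from 0 to 8.81. A call has 1 to 8 rows; each row shifts and turns the commanded pose from where the row before left it, along the tool's axes as they then stand; what a row does not reach is not made up. A row lasts 1/12 s, in which the tool goes at most 41.7 mm and 7.16 degrees, less where a joint would pass 70% of its speed; a pose out of reach is approached as far as the arm can. A call with a gripper value outside its range is refused whole. The fingers move at their own pace and stop on an object; "squeeze" is the grip in N (left out, the last holds). Time passes only in rows, so rows that do not move let the fingers close. It gives the time, the measured TCP pose, the force and the opening at its end, in the units of the state.
- r.read_state(): the state, without advancing time (a new reading comes with each control period).
- r.grab_frame(name): name is "side" or "top"; returns the picture (420x560x3 uint8, red, green, blue); there is no depth.
- r.camera_info(name): a dict with "fx", "fy", "cx", "cy" (pixels), "dist" ([k1, k2, p1, p2, k3] as OpenCV has them; the pictures are not rectified), "rvec" (rotation vector, rad) and "tvec" (3), from world to camera coordinates, as OpenCV has them. Camera axes: x right, y down, z forward; pixel columns grow to the right and rows downward; lengths in mm; the calibration is good to about 2 mm. A picture is of the moment at which its call begins. camera_info takes no time and is no camera call.
- r.close_job(): hands the job in, once; it reports no verdict.
The state is a dict: "clock": time; "joints": joint angles; "dq": joint speeds; "joint_efforts": joint torques, N m; "position": TCP position; "orientation": TCP orientation; "force": force on the tool from outside, world axes, zero at the start; "torque": the same for the moment, N m; "gripper_width": finger opening in mm.
Only numpy, scipy, OpenCV 4.12 (cv2) and the standard library are available. Lean on these libraries where they do the work, as an engineer would, in place of code of your own. Each camera call takes 0.05 s, during which the arm holds its last target. There are 200 camera calls.

TASK

Get the open sample pots ready for the courier: swing the carrier's clamp well open, stand every pot fully down in a well of its own and set a lid on each so that it sits seated and level on the rim. Only when every lidded pot is fully home, swing the clamp right down over them until it is shut. Do not knock over or shove aside the jar, bottle, tape roll and small carton standing about.

Things in the scene. Friction and masses are not known exactly. Their poses are not given: they have to be found in the camera images.
- clamp_handle (a point): Middle of the clamp's handle, a round black bar 14 mm thick and 340 mm long, parallel to the carrier's y axis and 155 mm from the hinge axis. With the clamp shut it is the front edge (the carrier's -x side), 125 mm above the table.
- clamp_hinge (a point): Middle of the clamp's hinge axis, which runs along the carrier's y axis at its back (+x) side, 125 mm above the table.
- clamp (a joint): Angle of the hinged hold-down frame, whose flat cross bar (34 mm wide, 90 mm from the hinge axis) shuts over all three wells. 0 = shut, level; grows as the handle swings up and back; 1.57 upright, 1.9 end stop. Stays at any angle; 2 to 5 N at the handle moves it. Shut, the bar's underside is 117 mm above the table, 4 mm over the knobs of lidded pots that are fully home: nothing proud fits under.
- carrier: Transit carrier: grey block 180 x 390 x 28 mm, fixed to the table; origin at the centre of its underside, z up, y along the row of wells, +x towards the hinge. Hinge posts at the two back corners are 135 mm high; the open clamp stands about 285 mm high.
- well0 (a point): Centre of the floor of a round well in the carrier (at x -20, y -105 mm of the carrier's frame): 62 mm wide, 20 mm deep, floor 8 mm above the table.
- well1 (a point): Centre of the floor of a round well in the carrier (at x -20, y 0 mm of the carrier's frame): 62 mm wide, 20 mm deep, floor 8 mm above the table.
- well2 (a point): Centre of the floor of a round well in the carrier (at x -20, y 105 mm of the carrier's frame): 62 mm wide, 20 mm deep, floor 8 mm above the table.
- pot0_mid (a point): One of two or three identical open, upright white plastic sample pots with a small capped vial inside (fixed in it, far below the rim): 56 mm outside diameter, 50 mm inside, 75 mm high, 120 g. The point is on its axis half-way up, 37.5 mm above its underside and below its rim; z is its axis.
- pot1_mid (a point): One of two or three identical open, upright white plastic sample pots with a small capped vial inside (fixed in it, far below the rim): 56 mm outside diameter, 50 mm inside, 75 mm high, 120 g. The point is on its axis half-way up, 37.5 mm above its underside and below its rim; z is its axis.
- pot2_mid (a point): One of two or three identical open, upright white plastic sample pots with a small capped vial inside (fixed in it, far below the rim): 56 mm outside diameter, 50 mm inside, 75 mm high, 120 g. The point is on its axis half-way up, 37.5 mm above its underside and below its rim; z is its axis.
- lid0_knob (a point): One of three identical loose white lids, any for any pot (maybe one spare): disc 64 mm wide, 6 thick; on top a knob 22 wide, 24 high; below, a tapered plug 45 wide, 10 deep, on which it lies; 40 g. Point: on the axis half-way up the knob, 12 mm above the disc's top, 28 above the plug's underside; seated on a pot 18 mm above the rim, 55.5 above the pot's mid point. z is its axis.
- lid1_knob (a point): One of three identical loose white lids, any for any pot (maybe one spare): disc 64 mm wide, 6 thick; on top a knob 22 wide, 24 high; below, a tapered plug 45 wide, 10 deep, on which it lies; 40 g. Point: on the axis half-way up the knob, 12 mm above the disc's top, 28 above the plug's underside; seated on a pot 18 mm above the rim, 55.5 above the pot's mid point. z is its axis.
- lid2_knob (a point): One of three identical loose white lids, any for any pot (maybe one spare): disc 64 mm wide, 6 thick; on top a knob 22 wide, 24 high; below, a tapered plug 45 wide, 10 deep, on which it lies; 40 g. Point: on the axis half-way up the knob, 12 mm above the disc's top, 28 above the plug's underside; seated on a pot 18 mm above the rim, 55.5 above the pot's mid point. z is its axis.
- jar: Bystander: closed jar, 70 mm diameter, 100 mm high, loose; origin under its centre.
- gel: Bystander: bottle, 60 mm diameter, 170 mm high, loose; origin under its centre.
- tape: Bystander: roll of tape, 90 mm diameter, 25 mm high, lying flat, loose; origin under its centre.
- vialbox: Bystander: small closed cardboard box 60 x 90 x 40 mm, loose; origin under its centre.
Not all that is in view belongs to the job. Leave any pink look-alike of the part that bears pot1_mid alone.

How it is judged:
By the outcome, as a careful person would: the job done as asked, in the order asked, and still so for the second after the job is handed in, with the robot touching nothing.
Of pot0, pot1, pot2 only 2 to 3 are there at a start; the rules pass over those that are not, and their reading is None.
At some moment in a run one of lid0, lid1, lid2 may be knocked a few centimetres aside while the robot is not near it.
It also fails if it takes over 210 s, if anything falls off the work surface, if the arm or the gripper's body presses on something with over 40 N, if the wrist force passes 120 N, or if a joint passes its speed limit or range.

## Working session

There is one attempt and no reset: what is moved stays moved. The work goes in short steps, Python scripts to look and compute and a tool call to move; the robot and the scene stay as the last step left them, time stands still between calls to the robot, and variables do not carry over. Pictures are saved under pics/ and viewed, on a budget of 14 in all, crops included, one or two more only if the job needs it, and the job is handed in when it is done.

Besides the shell and the picture viewer there is one more tool, called after ">>>" as name([rows], argument=value, ...), one row to a line, values as JSON. move_arm: Moves the arm, as the interface text tells. Its arguments: {"type":"object","properties":{"rows":{"type":"array"},"squeeze":{"type":"number"}},"required":["rows"]}

```bash
ls; mkdir -p pics; cat > look.py <<'E'
import sys,cv2,numpy as np
from rig import r
def save(name,f):
    im=r.grab_frame(name); cv2.imwrite(f,im[:,:,::-1]); return im
E
python3 - <<'E'
from look import *
save("side","pics/s0.png");save("top","pics/t0.png")
print(r.read_state())
for n in("side","top"):
    c=r.camera_info(n);print(n,c)
    R=cv2.Rodrigues(np.array(c["rvec"],float))[0];print(-R.T@np.array(c["tvec"],float).ravel(),R[2])
E
```

```text
pics
{'clock': 0.1, 'joints': array([ 1.17582566,  0.53705996, -0.00440951,  1.53875132,  0.00262184,
        1.0672773 , -0.07119069]), 'dq': array([-0.0001943 , -0.00328776,  0.00011196, -0.00239684,  0.00170693,
       -0.00060691, -0.00124421]), 'joint_efforts': array([ 3.13337739e-03, -5.72072124e+01,  9.94134061e-01, -2.52228123e+01,
       -5.61729586e-02,  1.33984006e-02,  3.25092162e-05]), 'position': array([ 209.67220887, -614.70694858,  248.95564534]), 'orientation': array([-2.55447820e+00,  1.82744529e+00,  2.02711115e-03]), 'force': array([0.33849365, 0.20517121, 0.32446353]), 'torque': array([ 0.01778358, -0.01402193,  0.05099179]), 'gripper_width': 88.12422715138406}
side {'fx': 390.51411027140585, 'fy': 390.51411027140585, 'cx': 279.5500169713172, 'cy': 203.17590025006146, 'dist': array([-0.077396,  0.      ,  0.      ,  0.      ,  0.      ]), 'rvec': array([ 0.96546771, -2.23499521,  1.27794935]), 'tvec': array([311.71795999, 250.84104319, 966.47363447])}
[-296.22545482  712.36379277  706.36315611] [ 0.62451202 -0.59278283 -0.50852065]
top {'fx': 518.9024405615061, 'fy': 518.9024405615061, 'cx': 284.3186794057293, 'cy': 204.90238091530426, 'dist': array([-0.07319995,  0.        ,  0.        ,  0.        ,  0.        ]), 'rvec': array([ 2.1771132 , -2.20024591,  0.07125424]), 'tvec': array([  30.6784383 ,  427.13025713, 1635.77080303])}
[ 320.78406591   27.36832997 1659.96268053] [ 6.46502558e-02 -7.31045241e-04 -9.97907716e-01]
```

View pics/s0.png

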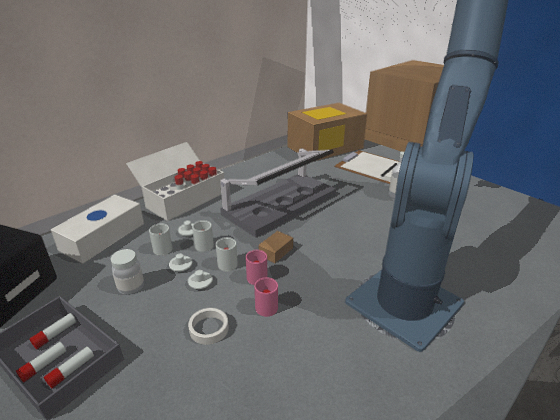

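View pics/t0.png

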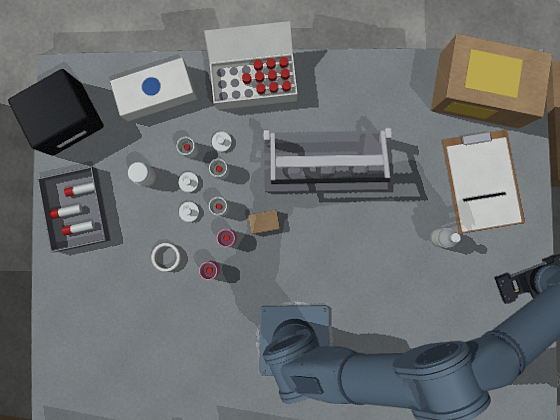

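```bash
cat >> look.py <<'E'
def ray(n,uv):
    c=r.camera_info(n);K=np.array([[c["fx"],0,c["cx"]],[0,c["fy"],c["cy"]],[0,0,1]])
    R=cv2.Rodrigues(np.array(c["rvec"],float))[0]
    p=cv2.undistortPoints(np.array([[uv]],float),K,np.array(c["dist"])).ravel()
    d=R.T@np.array([p[0],p[1],1.]);return -R.T@np.array(c["tvec"],float).ravel(),d/np.linalg.norm(d)
def plane(n,uv,z):
    o,d=ray(n,uv);return o+d*(z-o[2])/d[2]
def tri(uvt,uvs):
    o1,d1=ray("top",uvt);o2,d2=ray("side",uvs)
    t=np.linalg.lstsq(np.c_[d1,-d2],o2-o1,rcond=None)[0];a,b=o1+t[0]*d1,o2+t[1]*d2
    return (a+b)/2,np.linalg.norm(a-b)
def proj(n,P):
    c=r.camera_info(n);K=np.array([[c["fx"],0,c["cx"]],[0,c["fy"],c["cy"]],[0,0,1]])
    return cv2.projectPoints(np.array(P,float).reshape(-1,3),np.array(c["rvec"],float),np.array(c["tvec"],float),K,np.array(c["dist"]))[0].reshape(-1,2)
def crop(src,dst,x0,y0,x1,y1,s):
    im=cv2.imread(src)[y0:y1,x0:x1];cv2.imwrite(dst,cv2.resize(im,None,fx=s,fy=s,interpolation=cv2.INTER_CUBIC))
def white(im,thr,box):
    h=cv2.cvtColor(im,cv2.COLOR_RGB2HSV);m=((h[...,2]>thr)&(h[...,1]<45)).astype(np.uint8)
    x0,y0,x1,y1=box;k=np.zeros_like(m);k[y0:y1,x0:x1]=1
    n,l,st,ce=cv2.connectedComponentsWithStats(m*k)
    return [(ce[i].round(1),st[i]) for i in range(1,n) if st[i][4]>25]
E
python3 - <<'E'
from look import *
crop("pics/t0.png","pics/t0c.png",120,115,410,285,2.7)
crop("pics/s0.png","pics/s0c.png",110,140,380,310,2.9)
t=cv2.imread("pics/t0.png")[:,:,::-1];s=cv2.imread("pics/s0.png")[:,:,::-1]
for a in white(np.ascontiguousarray(t),140,(120,120,240,225)):print(a)
print()
for a in white(np.ascontiguousarray(s),140,(100,215,245,300)):print(a)
E
```

```text
(array([220.2, 140.8]), array([212, 131,  19,  21, 269], dtype=int32))
(array([184.4, 145.6]), array([176, 136,  18,  19,  81], dtype=int32))
(array([217.5, 168. ]), array([209, 158,  18,  19,  79], dtype=int32))
(array([137.1, 171.9]), array([128, 162,  20,  23, 324], dtype=int32))
(array([187.1, 181.4]), array([178, 172,  20,  20, 274], dtype=int32))
(array([217.2, 205.8]), array([209, 197,  18,  19,  77], dtype=int32))
(array([187.5, 211.2]), array([179, 202,  20,  20, 278], dtype=int32))

(array([107.2, 219. ]), array([100, 215,  20,  12, 109], dtype=int32))
(array([191. , 232.7]), array([178, 220,  25,  31, 296], dtype=int32))
(array([206.4, 224.2]), array([200, 220,  12,  11,  63], dtype=int32))
(array([164.4, 226.9]), array([159, 223,  10,  10,  53], dtype=int32))
(array([153.9, 241.7]), array([149, 228,  10,  27, 130], dtype=int32))
(array([231. , 242.7]), array([224, 237,  12,  13,  70], dtype=int32))
(array([220.3, 257.1]), array([216, 241,  11,  30, 169], dtype=int32))
(array([120.5, 263.8]), array([110, 249,  25,  42, 466], dtype=int32))
(array([178.9, 262.6]), array([169, 253,  23,  18, 238], dtype=int32))
(array([198.3, 279.7]), array([188, 270,  24,  19, 271], dtype=int32))
```

View pics/t0c.png

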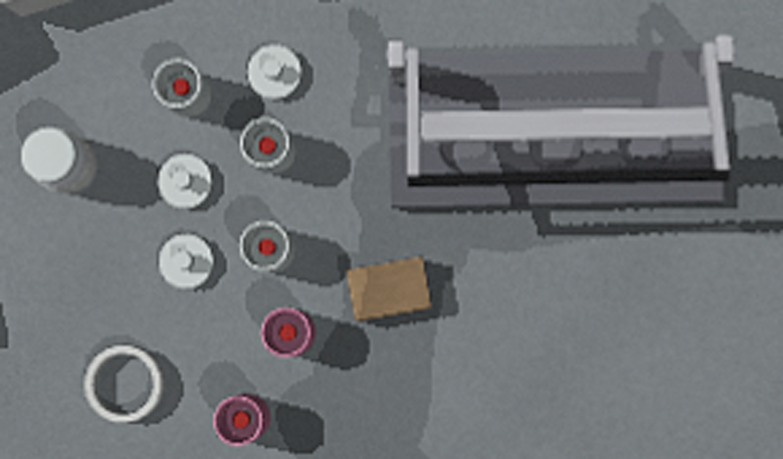

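View pics/s0c.png

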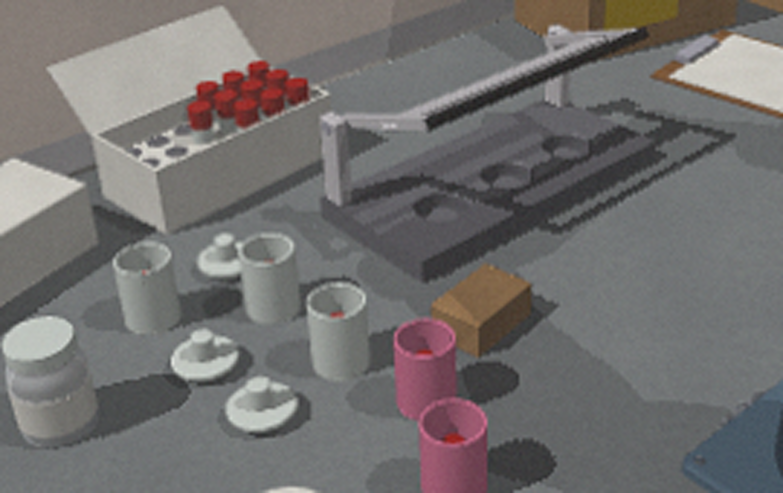

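```bash
python3 - <<'E'
from look import *
np.set_printoptions(precision=1,suppress=True)
T=lambda u,v:(120+u/2.7,115+v/2.7);S=lambda u,v:(110+u/2.9,140+v/2.9)
for n,a,b in [("potA",(178,84),(143,257)),("potB",(265,143),(267,248)),("potC",(265,246),(337,299)),
 ("lidA",(281,67),(222,240)),("lidB",(190,176),(204,337)),("lidC",(191,258),(260,383)),
 ("postL",(396,53),(333,120)),("postR",(724,48),(559,32)),("hL",(413,182),(430,124)),("hR",(730,175),(643,35)),
 ("cornFL",(391,207),(425,265)),("box",(388,280),(483,290))]:
    print(n,*tri(T(*a),S(*b)))
for n,a in [("A",(274,72)),("B",(184,181)),("C",(185,262))]: print("liddisc",n,plane("top",T(*a),16))
for n,a in [("FL",(391,207)),("FR",(736,207))]:print(n,plane("top",T(*a),28))
for n,a in [("FL",(425,262))]:print(n,plane("side",S(*a),28))
for n,a in [("w2",(437,208)),("w1",(507,175)),("w0",(566,145))]:print(n,plane("side",S(*a),28))
print("rims",[plane("top",T(*a),75) for a in [(178,84),(265,143),(265,246)]])
print("jar",plane("top",T(48,155),100),"tape",plane("top",T(123,383),25),"gel",plane("top",(455,240),170))
E
```

```text
potA [608.9 328.7  76.1] 0.4520161512504856
potB [539.6 228.7  75.4] 0.04173050674026735
potC [422.  229.   75.9] 0.4056367803360795
lidA [638.5 219.5  32.4] 10.281350122242538
lidB [508.9 324.1  31.3] 3.778758712014289
lidC [413.  322.8  33.7] 5.095632660696589
postL [630.   76.1 131.3] 1.386849168400673
postR [ 632.5 -287.4  130.2] 1.4028569024349704
hL [482.5  58.7 176.2] 1.2026813831238796
hR [ 487.1 -280.3  173.6] 1.5847053232383004
cornFL [468.1  86.1  23.8] 3.7483854011865905
box [380.1  87.9  39. ] 8.90355396952933
liddisc A [632.6 225.5  16. ]
liddisc B [503.7 332.4  16. ]
liddisc C [407.8 331.   16. ]
FL [469.   87.3  28. ]
FR [ 464.9 -317.2   28. ]
FL [466.2  85.2  28. ]
w2 [539.   5.  28.]
w1 [ 538.4 -105.    28. ]
w0 [ 541.7 -210.9   28. ]
rims [array([609. , 328.8,  75. ]), array([539.6, 228.8,  75. ]), array([421.9, 229. ,  75. ])]
jar [525.7 471.2 100. ] tape [266.6 402.2  25. ] gel [ 310.5 -465.7  170. ]
```

>>> move_arm([
  {"az": -0.124},
  {"az": -0.124},
  {"az": -0.124},
  {"az": -0.124},
  {"az": -0.124},
])

```text
$.rows[0]: bad value
```

>>> move_arm([
  {"az": -0.124},
  {"az": -0.124},
  {"az": -0.124},
  {"az": -0.124},
  {"az": -0.124},
  {"hand": 5},
])

```text
$.rows[0]: bad value
```

>>> move_arm([
  {"tx": 1.72, "ty": -3.15, "tz": -0.3},
  {"tx": 1.72, "ty": -3.15, "tz": -0.3},
  {"tx": 1.72, "ty": -3.15, "tz": -0.3},
  {"tx": 1.72, "ty": -3.15, "tz": -0.3},
  {"tx": 1.72, "ty": -3.15, "tz": -0.3},
  {"tx": 1.72, "ty": -3.15, "tz": -0.3},
  {"tx": 1.72, "ty": -3.15, "tz": -0.3},
  {"tx": 1.72, "ty": -3.15, "tz": -0.3},
])

```text
$.rows[0]: bad value
```

>>> move_arm([
  {"tx": 1.72, "ty": -3.15, "tz": -0.3},
  {"tx": 1.72, "ty": -3.15, "tz": -0.3},
  {"tx": 1.72, "ty": -3.15, "tz": -0.3},
  {"tx": 1.72, "ty": -3.15, "tz": -0.3},
  {"tx": 1.72, "ty": -3.15, "tz": -0.3},
  {"tx": 1.72, "ty": -3.15, "tz": -0.3},
  {"tx": 1.72, "ty": -3.15, "tz": -0.3},
  {},
])

```text
$.rows[0]: bad value
```

>>> move_arm([
  {"tx": 0, "ty": 0, "tz": 0, "ax": 0, "ay": 0, "az": -0.124, "hand": 8.8},
  {"tx": 0, "ty": 0, "tz": 0, "ax": 0, "ay": 0, "az": -0.124, "hand": 8.8},
  {"tx": 0, "ty": 0, "tz": 0, "ax": 0, "ay": 0, "az": -0.124, "hand": 8.8},
  {"tx": 0, "ty": 0, "tz": 0, "ax": 0, "ay": 0, "az": -0.124, "hand": 8.8},
  {"tx": 0, "ty": 0, "tz": 0, "ax": 0, "ay": 0, "az": -0.124, "hand": 8.8},
])

```text
clock: 0.52
position: [209.8, -614.8, 249.2]
orientation: [-2.993, 0.952, 0.001]
force: [-0.5, 0.2, -0.1]
gripper_width: 88.2
```

>>> move_arm([
  {"tx": 0, "ty": 0, "tz": 0, "ax": 0, "ay": 0, "az": -0.124, "hand": 5},
  {"tx": 0, "ty": 0, "tz": 0, "ax": 0, "ay": 0, "az": -0.124, "hand": 5},
  {"tx": 0, "ty": 0, "tz": 0, "ax": 0, "ay": 0, "az": -0.124, "hand": 5},
  {"tx": 0, "ty": 0, "tz": 0, "ax": 0, "ay": 0, "az": -0.124, "hand": 5},
  {"tx": 0, "ty": 0, "tz": 0, "ax": 0, "ay": 0, "az": -0.124, "hand": 5},
])

```text
clock: 0.93
position: [209.7, -614.9, 249.2]
orientation: [-3.141, -0.007, 0.001]
force: [-0.0, -0.6, 1.1]
gripper_width: 56.6
```

>>> move_arm([
  {"tx": 1.72, "ty": -3.15, "tz": -0.3, "ax": 0, "ay": 0, "az": 0, "hand": 5},
  {"tx": 1.72, "ty": -3.15, "tz": -0.3, "ax": 0, "ay": 0, "az": 0, "hand": 5},
  {"tx": 1.72, "ty": -3.15, "tz": -0.3, "ax": 0, "ay": 0, "az": 0, "hand": 5},
  {"tx": 1.72, "ty": -3.15, "tz": -0.3, "ax": 0, "ay": 0, "az": 0, "hand": 5},
  {"tx": 1.72, "ty": -3.15, "tz": -0.3, "ax": 0, "ay": 0, "az": 0, "hand": 5},
  {"tx": 1.72, "ty": -3.15, "tz": -0.3, "ax": 0, "ay": 0, "az": 0, "hand": 5},
  {"tx": 1.72, "ty": -3.15, "tz": -0.3, "ax": 0, "ay": 0, "az": 0, "hand": 5},
  {"tx": 1.72, "ty": -3.15, "tz": -0.3, "ax": 0, "ay": 0, "az": 0, "hand": 5},
])

```text
clock: 1.6
position: [348.2, -361.7, 273.6]
orientation: [-3.141, 0.003, 0.001]
force: [0.3, -0.2, 0.4]
gripper_width: 49.9
```

>>> move_arm([
  {"tx": 1.72, "ty": -3.15, "tz": -0.3, "ax": 0, "ay": 0, "az": 0, "hand": 5},
  {"tx": 1.72, "ty": -3.15, "tz": -0.3, "ax": 0, "ay": 0, "az": 0, "hand": 5},
  {"tx": 1.72, "ty": -3.15, "tz": -0.3, "ax": 0, "ay": 0, "az": 0, "hand": 5},
  {"tx": 1.72, "ty": -3.15, "tz": -0.3, "ax": 0, "ay": 0, "az": 0, "hand": 5},
  {"tx": 1.72, "ty": -3.15, "tz": -0.3, "ax": 0, "ay": 0, "az": 0, "hand": 5},
  {"tx": 1.72, "ty": -3.15, "tz": -0.3, "ax": 0, "ay": 0, "az": 0, "hand": 5},
  {"tx": 1.72, "ty": -3.15, "tz": -0.3, "ax": 0, "ay": 0, "az": 0, "hand": 5},
  {"tx": 0, "ty": 0, "tz": 0, "ax": 0, "ay": 0, "az": 0, "hand": 5},
])

```text
clock: 2.27
position: [471.9, -135.8, 295.6]
orientation: [-3.138, -0.012, -0.005]
force: [0.4, 0.7, 0.1]
gripper_width: 49.9
```

>>> move_arm([
  {"tx": 0.65, "ty": -1.2, "tz": 0.8, "ax": 0, "ay": 0, "az": 0, "hand": 5},
  {"tx": 0.65, "ty": -1.2, "tz": 3, "ax": 0, "ay": 0, "az": 0, "hand": 5},
  {"tx": 0, "ty": 0, "tz": 3, "ax": 0, "ay": 0, "az": 0, "hand": 5},
  {"tx": 0, "ty": 0, "tz": 3, "ax": 0, "ay": 0, "az": 0, "hand": 5},
  {"tx": 0, "ty": 0, "tz": 2, "ax": 0, "ay": 0, "az": 0, "hand": 5},
  {"tx": 0, "ty": 0, "tz": 1, "ax": 0, "ay": 0, "az": 0, "hand": 5},
  {"tx": 0, "ty": 0, "tz": 0, "ax": 0, "ay": 0, "az": 0, "hand": 5},
])

```text
clock: 2.85
position: [480.3, -119.1, 164.7]
orientation: [-3.14, 0.003, 0.006]
force: [-0.4, -0.1, -0.1]
gripper_width: 50.1
```

>>> move_arm([
  {"tx": 0, "ty": 0, "tz": 0, "ax": 0, "ay": 0, "az": 0, "hand": 0},
  {"tx": 0, "ty": 0, "tz": 0, "ax": 0, "ay": 0, "az": 0, "hand": 0},
  {"tx": 0, "ty": 0, "tz": 0, "ax": 0, "ay": 0, "az": 0, "hand": 0},
  {"tx": 0, "ty": 0, "tz": 0, "ax": 0, "ay": 0, "az": 0, "hand": 0},
  {"tx": 0, "ty": 0, "tz": 0, "ax": 0, "ay": 0, "az": 0, "hand": 0},
  {"tx": 0, "ty": 0, "tz": 0, "ax": 0, "ay": 0, "az": 0, "hand": 0},
], squeeze=10)

```text
clock: 3.35
position: [486.5, -119.4, 168.1]
orientation: [3.141, -0.003, 0.017]
force: [10.8, -1.0, -7.4]
gripper_width: 13.0
```

>>> move_arm([
  {"tx": 0.8, "ty": 0, "tz": -1.1, "ax": 0, "ay": 0, "az": 0, "hand": 0},
  {"tx": 0.8, "ty": 0, "tz": -1.1, "ax": 0, "ay": 0, "az": 0, "hand": 0},
  {"tx": 0.6, "ty": 0, "tz": -1.0, "ax": 0, "ay": 0, "az": 0, "hand": 0},
  {"tx": 0.66, "ty": 0, "tz": -0.95, "ax": 0, "ay": 0, "az": 0, "hand": 0},
  {"tx": 0.75, "ty": 0, "tz": -0.9, "ax": 0, "ay": 0, "az": 0, "hand": 0},
  {"tx": 0.8, "ty": 0, "tz": -0.84, "ax": 0, "ay": 0, "az": 0, "hand": 0},
  {"tx": 0.87, "ty": 0, "tz": -0.76, "ax": 0, "ay": 0, "az": 0, "hand": 0},
  {"tx": 0.91, "ty": 0, "tz": -0.73, "ax": 0, "ay": 0, "az": 0, "hand": 0},
], squeeze=20)

```text
clock: 4.02
position: [543.1, -119.0, 239.1]
orientation: [-3.14, 0.002, 0.003]
force: [5.0, 0.6, -17.9]
gripper_width: 11.3
```

>>> move_arm([
  {"tx": 0.98, "ty": 0, "tz": -0.63, "ax": 0, "ay": 0, "az": 0, "hand": 0},
  {"tx": 1.01, "ty": 0, "tz": -0.57, "ax": 0, "ay": 0, "az": 0, "hand": 0},
  {"tx": 1.05, "ty": 0, "tz": -0.5, "ax": 0, "ay": 0, "az": 0, "hand": 0},
  {"tx": 1.09, "ty": 0, "tz": -0.4, "ax": 0, "ay": 0, "az": 0, "hand": 0},
  {"tx": 1.12, "ty": 0, "tz": -0.32, "ax": 0, "ay": 0, "az": 0, "hand": 0},
  {"tx": 1.14, "ty": 0, "tz": -0.24, "ax": 0, "ay": 0, "az": 0, "hand": 0},
  {"tx": 1.15, "ty": 0, "tz": -0.15, "ax": 0, "ay": 0, "az": 0, "hand": 0},
  {"tx": 1.16, "ty": 0, "tz": -0.08, "ax": 0, "ay": 0, "az": 0, "hand": 0},
])

```text
clock: 4.68
position: [628.1, -119.0, 267.2]
orientation: [-3.141, 0.002, 0.013]
force: [-4.4, 1.9, -7.3]
gripper_width: 11.2
```

>>> move_arm([
  {"tx": 1.16, "ty": 0, "tz": 0.03, "ax": 0, "ay": 0, "az": 0, "hand": 0},
  {"tx": 1.16, "ty": 0, "tz": 0.1, "ax": 0, "ay": 0, "az": 0, "hand": 0},
  {"tx": 0.8, "ty": 0, "tz": 0.12, "ax": 0, "ay": 0, "az": 0, "hand": 0},
  {"tx": 0.8, "ty": 0, "tz": 0.16, "ax": 0, "ay": 0, "az": 0, "hand": 0},
  {"tx": 0, "ty": 0, "tz": 0, "ax": 0, "ay": 0, "az": 0, "hand": 5},
  {"tx": 0, "ty": 0, "tz": 0, "ax": 0, "ay": 0, "az": 0, "hand": 5},
  {"tx": 0, "ty": 0, "tz": 0, "ax": 0, "ay": 0, "az": 0, "hand": 5},
  {"tx": 0, "ty": 0, "tz": 0, "ax": 0, "ay": 0, "az": 0, "hand": 5},
])

```text
clock: 5.35
position: [670.4, -119.9, 266.4]
orientation: [3.141, -0.004, 0.003]
force: [-0.4, -0.0, 0.9]
gripper_width: 35.9
```

>>> move_arm([
  {"tx": 0, "ty": 0, "tz": -2.5, "ax": 0, "ay": 0, "az": 0, "hand": 5},
  {"tx": 0, "ty": 0, "tz": -3, "ax": 0, "ay": 0, "az": 0, "hand": 5},
  {"tx": -1, "ty": -2, "tz": -1, "ax": 0, "ay": 0, "az": -0.12, "hand": 8.8},
  {"tx": 0, "ty": -3, "tz": 0, "ax": 0, "ay": 0, "az": -0.12, "hand": 8.8},
  {"tx": 0, "ty": -3, "tz": 0, "ax": 0, "ay": 0, "az": -0.12, "hand": 8.8},
  {"tx": 0, "ty": -3, "tz": 0, "ax": 0, "ay": 0, "az": -0.12, "hand": 8.8},
  {"tx": 0, "ty": -3, "tz": 0, "ax": 0, "ay": 0, "az": -0.12, "hand": 8.8},
  {"tx": 0, "ty": -3, "tz": 0, "ax": 0, "ay": 0, "az": -0.12, "hand": 8.8},
])

```text
clock: 6.02
position: [607.9, 40.6, 331.2]
orientation: [2.937, 1.113, 0.003]
force: [0.2, 0.5, 0.3]
gripper_width: 87.1
```

>>> move_arm([
  {"tx": 0, "ty": -3, "tz": 0, "ax": 0, "ay": 0, "az": -0.12, "hand": 8.8},
  {"tx": 0, "ty": -3, "tz": 0, "ax": 0, "ay": 0, "az": -0.12, "hand": 8.8},
  {"tx": 0, "ty": -3, "tz": 0, "ax": 0, "ay": 0, "az": -0.12, "hand": 8.8},
  {"tx": 0, "ty": -3, "tz": 0, "ax": 0, "ay": 0, "az": -0.12, "hand": 8.8},
  {"tx": 0, "ty": 0, "tz": 0, "ax": 0, "ay": 0, "az": -0.12, "hand": 8.8},
  {"tx": 0, "ty": 0, "tz": 0, "ax": 0, "ay": 0, "az": -0.12, "hand": 8.8},
  {"tx": 0, "ty": 0, "tz": 0, "ax": 0, "ay": 0, "az": -0.13, "hand": 8.8},
  {"tx": 0, "ty": 0, "tz": 0, "ax": 0, "ay": 0, "az": 0, "hand": 8.8},
])

```text
clock: 6.68
position: [515.3, 112.8, 330.9]
orientation: [2.225, 2.216, 0.001]
force: [-0.9, -0.3, 0.3]
gripper_width: 87.9
```

```bash
python3 - <<'E'
from look import *
print(r.read_state()["joints"],r.read_state()["position"])
save("side","pics/s1.png");save("top","pics/t1.png")
a=cv2.imread("pics/s1.png");b=cv2.imread("pics/t1.png")
cv2.imwrite("pics/c1.png",cv2.hconcat([cv2.resize(b[110:270,130:420],None,fx=2.75,fy=2.75)]))
E
```

```text
[ 0.45124235  0.39280076 -0.96483807  1.72689616  0.34506343  1.20252187
  0.96281099] [515.30241337 112.82639594 330.92681604]
```

View pics/c1.png

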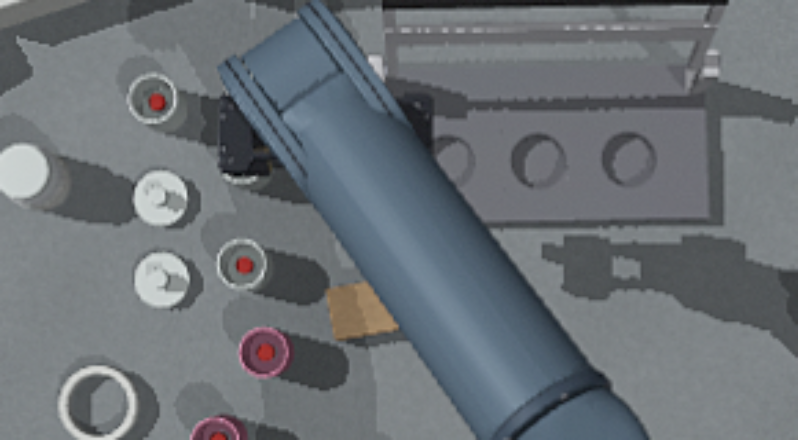

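View pics/s1.png

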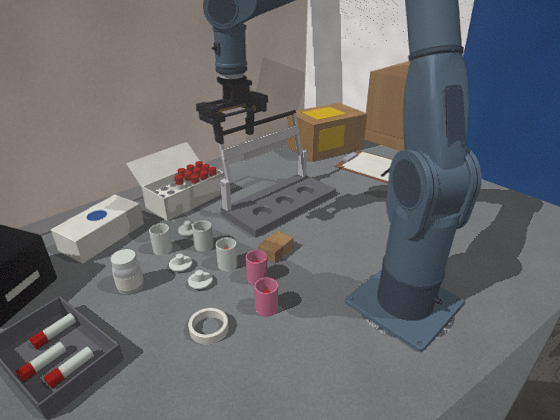

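```bash
python3 - <<'E'
from look import *
np.set_printoptions(precision=1,suppress=True)
for u,v in [(628,160),(538,160),(453,160),(723,222),(720,95)]:
    print(plane("top",(130+(u-.9)/2.75,110+(v-.9)/2.75),28))
crop("pics/s1.png","pics/s1c.png",215,170,350,240,5.9)
cv2.imwrite("pics/w.png",cv2.vconcat([cv2.resize(cv2.imread("pics/t1.png")[145:200,280:410],(780,330),interpolation=cv2.INTER_CUBIC),
 cv2.resize(cv2.imread("pics/s1.png")[180:225,240:370],(780,270),interpolation=cv2.INTER_CUBIC)]))
E
```

```text
[ 541.8 -208.9   28. ]
[ 542.8 -105.    28. ]
[543.8  -7.   28. ]
[ 468.9 -317.2   28. ]
[ 616.8 -317.6   28. ]
```

View pics/w.png

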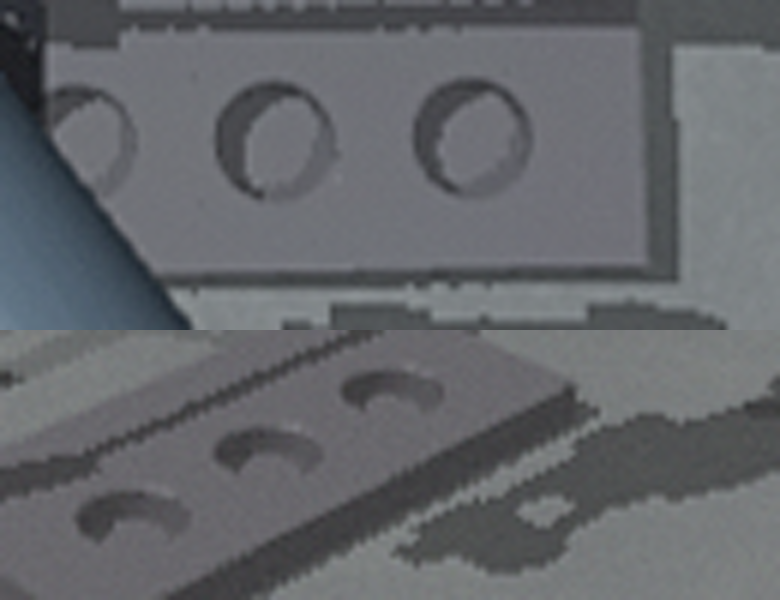

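```bash
python3 - <<'E'
from look import *
np.set_printoptions(precision=1,suppress=True)
T=lambda u,v:(280-.42+u/6,145-.42+v/6);S=lambda u,v:(240-.42+u/6,180-.42+v/6)
for n,a,b in [("w0",(473,139),(392.5,62)),("w1",(276,140.5),(268.5,122)),("w2",(75,143),(133,189))]:
    print(n,plane("top",T(*a),28),plane("side",S(*b),28),*tri(T(*a),S(*b)))
E
```

```text
w0 [ 542.1 -210.1   28. ] [ 542.6 -210.9   28. ] [ 542.  -210.1   28.5] 0.15182644658960667
w1 [ 542.3 -105.8   28. ] [ 541.7 -105.8   28. ] [ 542.2 -106.    27.7] 0.40853362268760834
w2 [542.1   0.4  28. ] [539.7  -0.2  28. ] [541.5  -0.4  27.2] 2.006848752964193
```

```bash
python3 - <<'E'
from look import *
np.set_printoptions(precision=1,suppress=True)
a=cv2.imread("pics/t0.png");b=cv2.imread("pics/t1.png")
C=lambda im,x,y:cv2.resize(im[y-16:y+16,x-16:x+16],(256,256),interpolation=cv2.INTER_CUBIC)
row1=cv2.hconcat([C(b,186,146),C(a,218,168),C(b,218,206)])
row2=cv2.hconcat([C(a,222,142),C(a,188,182),C(a,188,212)])
cv2.imwrite("pics/z.png",cv2.vconcat([row1,row2]))
E
```

```text
(no output)
```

View pics/z.png

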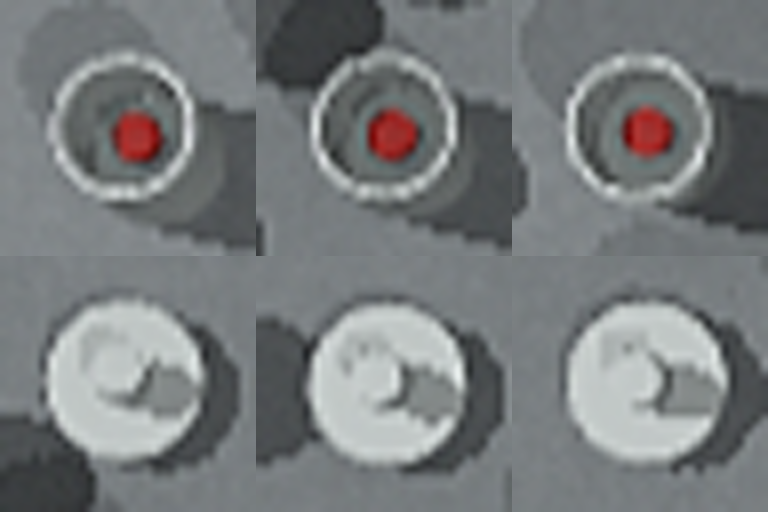

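```bash
python3 - <<'E'
from look import *
np.set_printoptions(precision=1,suppress=True)
P=lambda x,y,u,v:(x-16.44+u/8,y-16.44+v/8)
for n,x,y,u,v,z in [("pA",186,146,123,126,75),("pB",218,168,129,126,75),("pC",218,206,127,126,75),("lA",222,142,125,125,15),("lB",188,182,133,126,15),("lC",188,212,134,126,15)]:
    print(n,plane("top",P(x,y,u,v),z))
E
```

```text
pA [611.5 331.9  75. ]
pB [541.7 230.2  75. ]
pC [424.4 231.2  75. ]
lA [634.4 226.6  15. ]
lB [506.1 332.5  15. ]
lC [410.2 331.9  15. ]
```

>>> move_arm([
  {"tx": 2.93, "ty": 0.66, "tz": 2, "ax": 0, "ay": 0, "az": 0, "hand": 8.8},
  {"tx": 2.93, "ty": 0.66, "tz": 2.5, "ax": 0, "ay": 0, "az": 0, "hand": 8.8},
  {"tx": 2.93, "ty": 0.66, "tz": 2.5, "ax": 0, "ay": 0, "az": 0, "hand": 8.8},
  {"tx": 2.93, "ty": 0.66, "tz": 2.5, "ax": 0, "ay": 0, "az": 0, "hand": 8.8},
  {"tx": 0, "ty": 0, "tz": 3, "ax": 0, "ay": 0, "az": 0, "hand": 8.8},
  {"tx": 0, "ty": 0, "tz": 3, "ax": 0, "ay": 0, "az": 0, "hand": 8.8},
  {"tx": 0, "ty": 0, "tz": 3, "ax": 0, "ay": 0, "az": 0, "hand": 8.8},
  {"tx": 0, "ty": 0, "tz": 0, "ax": 0, "ay": 0, "az": 0, "hand": 8.8},
])

```text
clock: 7.45
position: [539.7, 228.0, 140.1]
orientation: [-2.232, -2.208, 0.013]
force: [-0.7, -1.3, -0.7]
gripper_width: 88.0
```

```bash
cat > st.py <<'E'
from rig import r
import numpy as np
s=r.read_state();print(s["joints"].round(2),s["position"].round(1),s["orientation"].round(3),s["gripper_width"])
E
python3 st.py
```

```text
[ 0.08  0.71 -0.79  1.75  0.61  0.95  0.6 ] [539.7 228.  140.1] [-2.232 -2.208  0.013] 88.0199475853885
```

>>> move_arm([
  {"tx": 0.1, "ty": 0.1, "tz": 3, "ax": 0, "ay": 0, "az": 0, "hand": 8.8},
  {"tx": 0, "ty": 0, "tz": 3, "ax": 0, "ay": 0, "az": 0, "hand": 8.8},
  {"tx": 0, "ty": 0, "tz": 2.4, "ax": 0, "ay": 0, "az": 0, "hand": 8.8},
  {"tx": 0, "ty": 0, "tz": 1.2, "ax": 0, "ay": 0, "az": 0, "hand": 8.8},
  {"tx": 0, "ty": 0, "tz": 0, "ax": 0, "ay": 0, "az": 0, "hand": 8.8},
])

```text
clock: 7.87
position: [543.0, 230.3, 48.3]
orientation: [-2.232, -2.21, 0.004]
force: [0.0, 0.4, -0.2]
gripper_width: 88.3
```

>>> move_arm([
  {"tx": 0, "ty": 0, "tz": 0, "ax": 0, "ay": 0, "az": 0, "hand": 4},
  {"tx": 0, "ty": 0, "tz": 0, "ax": 0, "ay": 0, "az": 0, "hand": 4},
  {"tx": 0, "ty": 0, "tz": 0, "ax": 0, "ay": 0, "az": 0, "hand": 4},
  {"tx": 0, "ty": 0, "tz": 0, "ax": 0, "ay": 0, "az": 0, "hand": 4},
  {"tx": 0, "ty": 0, "tz": 0, "ax": 0, "ay": 0, "az": 0, "hand": 4},
  {"tx": 0, "ty": 0, "tz": 0, "ax": 0, "ay": 0, "az": 0, "hand": 4},
], squeeze=12)

```text
clock: 8.37
position: [544.1, 231.1, 50.2]
orientation: [2.23, 2.212, 0.001]
force: [-0.2, -0.8, 5.3]
gripper_width: 56.3
```

```bash
python3 st.py
```

```text
[ 0.02  0.84 -0.7   1.78  0.73  0.8   0.51] [544.1 231.1  50.2] [2.230e+00 2.212e+00 1.000e-03] 56.27042165922808
```

>>> move_arm([
  {"tx": 0, "ty": 0, "tz": -2, "ax": 0, "ay": 0, "az": 0, "hand": 4},
  {"tx": 0, "ty": 0, "tz": -3, "ax": 0, "ay": 0, "az": 0, "hand": 4},
  {"tx": 0, "ty": 0, "tz": -3, "ax": 0, "ay": 0, "az": 0, "hand": 4},
  {"tx": -1.1, "ty": 0, "tz": -2, "ax": 0, "ay": 0, "az": 0, "hand": 4},
  {"tx": -2, "ty": 0, "tz": 0, "ax": 0, "ay": 0, "az": 0, "hand": 4},
  {"tx": -3.5, "ty": 0, "tz": 0, "ax": 0, "ay": 0, "az": 0, "hand": 4},
  {"tx": -3.5, "ty": 0, "tz": 0, "ax": 0, "ay": 0, "az": 0, "hand": 4},
  {"tx": -3.5, "ty": 0, "tz": 0, "ax": 0, "ay": 0, "az": 0, "hand": 4},
])

```text
clock: 9.03
position: [542.0, 93.7, 149.3]
orientation: [2.229, 2.214, -0.0]
force: [0.8, -0.1, -1.5]
gripper_width: 56.1
```

>>> move_arm([
  {"tx": -3.5, "ty": 0, "tz": 0, "ax": 0, "ay": 0, "az": 0, "hand": 4},
  {"tx": -3.5, "ty": 0, "tz": 0, "ax": 0, "ay": 0, "az": 0, "hand": 4},
  {"tx": -1.7, "ty": 0, "tz": 0, "ax": 0, "ay": 0, "az": 0, "hand": 4},
  {"tx": -0.8, "ty": 0, "tz": 2, "ax": 0, "ay": 0, "az": 0, "hand": 4},
  {"tx": 0, "ty": 0, "tz": 3, "ax": 0, "ay": 0, "az": 0, "hand": 4},
  {"tx": 0, "ty": 0, "tz": 1, "ax": 0, "ay": 0, "az": 0, "hand": 4},
  {"tx": 0, "ty": 0, "tz": 0, "ax": 0, "ay": 0, "az": 0, "hand": 4},
  {"tx": 0, "ty": 0, "tz": 0, "ax": 0, "ay": 0, "az": 0, "hand": 4},
])

```text
clock: 9.7
position: [541.5, 0.9, 89.5]
orientation: [-2.228, -2.213, 0.0]
force: [-0.4, -1.0, -1.4]
gripper_width: 56.2
```

```bash
python3 st.py
```

```text
[ 0.47  0.72 -0.75  1.9   0.68  0.8   0.92] [541.5   0.9  89.5] [-2.228 -2.213  0.   ] 56.15342005432487
```

>>> move_arm([
  {"tx": -0.07, "ty": 0.28, "tz": 0.8, "ax": 0, "ay": 0, "az": 0, "hand": 4},
  {"tx": 0, "ty": 0, "tz": 0.7, "ax": 0, "ay": 0, "az": 0, "hand": 4},
  {"tx": 0, "ty": 0, "tz": 0.6, "ax": 0, "ay": 0, "az": 0, "hand": 4},
  {"tx": 0, "ty": 0, "tz": 0.5, "ax": 0, "ay": 0, "az": 0, "hand": 4},
  {"tx": 0, "ty": 0, "tz": 0.4, "ax": 0, "ay": 0, "az": 0, "hand": 4},
  {"tx": 0, "ty": 0, "tz": 0, "ax": 0, "ay": 0, "az": 0, "hand": 4},
])

```text
clock: 10.2
position: [544.2, -0.6, 58.7]
orientation: [-2.229, -2.213, 0.001]
force: [-1.0, 0.8, -1.6]
gripper_width: 56.6
```

>>> move_arm([
  {"tx": 0, "ty": 0, "tz": 0.1, "ax": 0, "ay": 0, "az": 0, "hand": 7.5},
  {"tx": 0, "ty": 0, "tz": 0, "ax": 0, "ay": 0, "az": 0, "hand": 7.5},
  {"tx": 0, "ty": 0, "tz": 0, "ax": 0, "ay": 0, "az": 0, "hand": 7.5},
  {"tx": 0, "ty": 0, "tz": 0, "ax": 0, "ay": 0, "az": 0, "hand": 7.5},
  {"tx": 0, "ty": 0, "tz": -2, "ax": 0, "ay": 0, "az": 0, "hand": 7.5},
  {"tx": 0, "ty": 0, "tz": -3, "ax": 0, "ay": 0, "az": 0, "hand": 8.8},
  {"tx": 0, "ty": 0, "tz": -4, "ax": 0, "ay": 0, "az": 0, "hand": 8.8},
])

```text
clock: 10.78
position: [542.8, -0.9, 147.6]
orientation: [-2.227, -2.211, 0.005]
force: [0.2, -0.2, -0.1]
gripper_width: 86.1
```

>>> move_arm([
  {"tx": 2.9, "ty": -1.5, "tz": 0, "ax": 0, "ay": 0, "az": 0, "hand": 8.8},
  {"tx": 2.9, "ty": -1.5, "tz": 0, "ax": 0, "ay": 0, "az": 0, "hand": 8.8},
  {"tx": 2.9, "ty": -1.5, "tz": 0, "ax": 0, "ay": 0, "az": 0, "hand": 8.8},
  {"tx": 2.9, "ty": -1.5, "tz": 0, "ax": 0, "ay": 0, "az": 0, "hand": 8.8},
  {"tx": 2.9, "ty": -1.5, "tz": 0, "ax": 0, "ay": 0, "az": 0, "hand": 8.8},
  {"tx": 2.9, "ty": -1.5, "tz": 0, "ax": 0, "ay": 0, "az": 0, "hand": 8.8},
  {"tx": 2.9, "ty": -1.5, "tz": 0, "ax": 0, "ay": 0, "az": 0, "hand": 8.8},
  {"tx": 2.9, "ty": -1.5, "tz": 0, "ax": 0, "ay": 0, "az": 0, "hand": 8.8},
])

```text
clock: 11.45
position: [425.6, 233.4, 148.6]
orientation: [2.23, 2.212, 0.001]
force: [0.6, -0.4, -0.8]
gripper_width: 87.8
```

>>> move_arm([
  {"tx": 0, "ty": 0, "tz": 0, "ax": 0, "ay": 0, "az": 0, "hand": 8.8},
  {"tx": 0, "ty": 0, "tz": 0, "ax": 0, "ay": 0, "az": 0, "hand": 8.8},
])

```text
clock: 11.62
position: [425.5, 234.0, 148.8]
orientation: [-2.225, -2.218, -0.001]
force: [0.2, -0.1, -0.3]
gripper_width: 87.8
```

```bash
python3 st.py
```

```text
[ 0.08  0.56 -0.86  2.01  0.58  0.83  0.46] [425.5 234.  148.8] [-2.225e+00 -2.218e+00 -1.000e-03] 87.79223765985921
```

>>> move_arm([
  {"tx": -0.3, "ty": -0.1, "tz": 2, "ax": 0, "ay": 0, "az": 0, "hand": 8.8},
  {"tx": 0, "ty": 0, "tz": 3, "ax": 0, "ay": 0, "az": 0, "hand": 8.8},
  {"tx": 0, "ty": 0, "tz": 2.9, "ax": 0, "ay": 0, "az": 0, "hand": 8.8},
  {"tx": 0, "ty": 0, "tz": 2, "ax": 0, "ay": 0, "az": 0, "hand": 8.8},
  {"tx": 0, "ty": 0, "tz": 0, "ax": 0, "ay": 0, "az": 0, "hand": 8.8},
  {"tx": 0, "ty": 0, "tz": 0, "ax": 0, "ay": 0, "az": 0, "hand": 8.8},
])

```text
clock: 12.12
position: [425.4, 227.9, 49.0]
orientation: [-2.232, -2.211, 0.003]
force: [-0.3, 0.5, 0.3]
gripper_width: 88.1
```

>>> move_arm([
  {"tx": 0, "ty": 0, "tz": 0, "ax": 0, "ay": 0, "az": 0, "hand": 4},
  {"tx": 0, "ty": 0, "tz": 0, "ax": 0, "ay": 0, "az": 0, "hand": 4},
  {"tx": 0, "ty": 0, "tz": 0, "ax": 0, "ay": 0, "az": 0, "hand": 4},
  {"tx": 0, "ty": 0, "tz": 0, "ax": 0, "ay": 0, "az": 0, "hand": 4},
  {"tx": 0, "ty": 0, "tz": 0, "ax": 0, "ay": 0, "az": 0, "hand": 4},
  {"tx": 0, "ty": 0, "tz": 0, "ax": 0, "ay": 0, "az": 0, "hand": 4},
], squeeze=12)

```text
clock: 12.62
position: [425.9, 229.8, 50.0]
orientation: [2.23, 2.213, 0.003]
force: [0.6, -0.4, 5.8]
gripper_width: 56.6
```

```bash
python3 st.py
```

```text
[-0.03  0.71 -0.7   2.05  0.77  0.65  0.31] [425.9 229.8  50. ] [2.23  2.213 0.003] 56.58501328066517
```

>>> move_arm([
  {"tx": 0, "ty": 0, "tz": -2, "ax": 0, "ay": 0, "az": 0, "hand": 4},
  {"tx": 0, "ty": 0, "tz": -3, "ax": 0, "ay": 0, "az": 0, "hand": 4},
  {"tx": 0, "ty": 0, "tz": -3, "ax": 0, "ay": 0, "az": 0, "hand": 4},
  {"tx": 0, "ty": 0, "tz": -3, "ax": 0, "ay": 0, "az": 0, "hand": 4},
  {"tx": -1.5, "ty": 0.5, "tz": -1, "ax": 0, "ay": 0, "az": 0, "hand": 4},
  {"tx": -3, "ty": 1, "tz": 0, "ax": 0, "ay": 0, "az": 0, "hand": 4},
  {"tx": -3, "ty": 1, "tz": 0, "ax": 0, "ay": 0, "az": 0, "hand": 4},
  {"tx": -3, "ty": 1, "tz": 0, "ax": 0, "ay": 0, "az": 0, "hand": 4},
])

```text
clock: 13.28
position: [459.4, 122.6, 169.5]
orientation: [2.228, 2.214, -0.001]
force: [1.1, 0.2, -1.5]
gripper_width: 56.7
```

>>> move_arm([
  {"tx": -3, "ty": 1.1, "tz": 0, "ax": 0, "ay": 0, "az": 0, "hand": 4},
  {"tx": -3, "ty": 1.1, "tz": 0, "ax": 0, "ay": 0, "az": 0, "hand": 4},
  {"tx": -3, "ty": 1.1, "tz": 0, "ax": 0, "ay": 0, "az": 0, "hand": 4},
  {"tx": -3, "ty": 1.1, "tz": 0, "ax": 0, "ay": 0, "az": 0, "hand": 4},
  {"tx": -3, "ty": 1.1, "tz": 0, "ax": 0, "ay": 0, "az": 0, "hand": 4},
  {"tx": -3, "ty": 1.1, "tz": 0, "ax": 0, "ay": 0, "az": 0, "hand": 4},
  {"tx": -3, "ty": 1.1, "tz": 0, "ax": 0, "ay": 0, "az": 0, "hand": 4},
  {"tx": -2, "ty": 0.7, "tz": 0, "ax": 0, "ay": 0, "az": 0, "hand": 4},
])

```text
clock: 13.95
position: [541.8, -110.6, 168.8]
orientation: [2.233, 2.209, -0.003]
force: [-0.3, 0.4, -1.3]
gripper_width: 56.4
```

>>> move_arm([
  {"tx": 0, "ty": 0, "tz": 2, "ax": 0, "ay": 0, "az": 0, "hand": 4},
  {"tx": 0, "ty": 0, "tz": 3, "ax": 0, "ay": 0, "az": 0, "hand": 4},
  {"tx": 0, "ty": 0, "tz": 2, "ax": 0, "ay": 0, "az": 0, "hand": 4},
  {"tx": 0, "ty": 0, "tz": 0, "ax": 0, "ay": 0, "az": 0, "hand": 4},
  {"tx": 0, "ty": 0, "tz": 0, "ax": 0, "ay": 0, "az": 0, "hand": 4},
])

```text
clock: 14.37
position: [540.7, -106.5, 98.7]
orientation: [-2.228, -2.212, 0.002]
force: [0.8, -0.8, -0.9]
gripper_width: 56.4
```

```bash
python3 st.py
```

```text
[ 0.67  0.72 -0.75  1.87  0.66  0.82  1.13] [ 540.7 -106.5   98.7] [-2.228e+00 -2.212e+00  2.000e-03] 56.37700432924656
```

Target (543.7, -105.5, 58).

>>> move_arm([
  {"tx": 0.1, "ty": 0.3, "tz": 1, "ax": 0, "ay": 0, "az": 0, "hand": 4},
  {"tx": 0, "ty": 0, "tz": 0.9, "ax": 0, "ay": 0, "az": 0, "hand": 4},
  {"tx": 0, "ty": 0, "tz": 0.7, "ax": 0, "ay": 0, "az": 0, "hand": 4},
  {"tx": 0, "ty": 0, "tz": 0.6, "ax": 0, "ay": 0, "az": 0, "hand": 4},
  {"tx": 0, "ty": 0, "tz": 0.5, "ax": 0, "ay": 0, "az": 0, "hand": 4},
  {"tx": 0, "ty": 0, "tz": 0.3, "ax": 0, "ay": 0, "az": 0, "hand": 4},
  {"tx": 0, "ty": 0, "tz": 0, "ax": 0, "ay": 0, "az": 0, "hand": 4},
])

```text
clock: 14.95
position: [544.3, -105.7, 58.7]
orientation: [-2.229, -2.212, 0.001]
force: [-0.1, -0.2, -1.2]
gripper_width: 56.4
```

>>> move_arm([
  {"tx": 0, "ty": 0, "tz": 0.1, "ax": 0, "ay": 0, "az": 0, "hand": 7.5},
  {"tx": 0, "ty": 0, "tz": 0, "ax": 0, "ay": 0, "az": 0, "hand": 7.5},
  {"tx": 0, "ty": 0, "tz": 0, "ax": 0, "ay": 0, "az": 0, "hand": 7.5},
  {"tx": 0, "ty": 0, "tz": 0, "ax": 0, "ay": 0, "az": 0, "hand": 7.5},
  {"tx": 0, "ty": 0, "tz": -2, "ax": 0, "ay": 0, "az": 0, "hand": 7.5},
  {"tx": 0, "ty": 0, "tz": -3, "ax": 0, "ay": 0, "az": 0, "hand": 8.8},
  {"tx": 0, "ty": 0, "tz": -4, "ax": 0, "ay": 0, "az": 0, "hand": 8.8},
  {"tx": 1, "ty": 0, "tz": -1, "ax": 0, "ay": 0, "az": 0, "hand": 8.8},
])

```text
clock: 15.62
position: [547.4, -97.3, 163.1]
orientation: [2.229, 2.206, 0.005]
force: [1.1, -0.2, -0.0]
gripper_width: 87.8
```

>>> move_arm([
  {"tx": 3, "ty": 0, "tz": 0, "ax": 0, "ay": 0, "az": 0, "hand": 8.8},
  {"tx": 3, "ty": 0, "tz": 0, "ax": 0, "ay": 0, "az": 0, "hand": 8.8},
  {"tx": 3, "ty": 0, "tz": 0, "ax": 0, "ay": 0, "az": 0, "hand": 8.8},
  {"tx": 3, "ty": 0, "tz": 0, "ax": 0, "ay": 0, "az": 0, "hand": 8.8},
  {"tx": 3, "ty": 0, "tz": 0, "ax": 0, "ay": 0, "az": 0, "hand": 8.8},
  {"tx": 3, "ty": 0, "tz": 0, "ax": 0, "ay": 0, "az": 0, "hand": 8.8},
  {"tx": 3, "ty": 0, "tz": 0, "ax": 0, "ay": 0, "az": 0, "hand": 8.8},
  {"tx": 3, "ty": 0.5, "tz": 0, "ax": 0, "ay": 0, "az": 0, "hand": 8.8},
])

```text
clock: 16.28
position: [550.7, 145.9, 158.3]
orientation: [2.229, 2.213, -0.001]
force: [0.5, 1.1, 0.6]
gripper_width: 87.8
```

>>> move_arm([
  {"tx": 3, "ty": 0.9, "tz": 0, "ax": 0, "ay": 0, "az": 0, "hand": 8.8},
  {"tx": 3, "ty": 0.9, "tz": 0, "ax": 0, "ay": 0, "az": 0, "hand": 8.8},
  {"tx": 3, "ty": 0.9, "tz": 0, "ax": 0, "ay": 0, "az": 0, "hand": 8.8},
  {"tx": 3, "ty": 0.9, "tz": 0, "ax": 0, "ay": 0, "az": 0, "hand": 8.8},
  {"tx": 3, "ty": 0.9, "tz": 0, "ax": 0, "ay": 0, "az": 0, "hand": 8.8},
  {"tx": 3, "ty": 0.9, "tz": 0, "ax": 0, "ay": 0, "az": 0, "hand": 8.8},
  {"tx": 0.7, "ty": 0.5, "tz": 0, "ax": 0, "ay": 0, "az": 0, "hand": 8.8},
  {"tx": 0, "ty": 0, "tz": 0, "ax": 0, "ay": 0, "az": 0, "hand": 8.8},
])

```text
clock: 16.95
position: [611.5, 334.1, 158.1]
orientation: [-2.225, -2.215, -0.002]
force: [0.3, -0.2, 0.2]
gripper_width: 87.9
```

```bash
python3 st.py; python3 -c "
from look import *
save('top','pics/t2.png')"
```

```text
[-0.1   0.84 -0.77  1.44  0.62  1.11  0.59] [611.5 334.1 158.1] [-2.225e+00 -2.215e+00 -2.000e-03] 87.90664790651489
```

Descend to 50 and grip.

>>> move_arm([
  {"tx": -0.2, "ty": 0, "tz": 2, "ax": 0, "ay": 0, "az": 0, "hand": 8.8},
  {"tx": 0, "ty": 0, "tz": 3, "ax": 0, "ay": 0, "az": 0, "hand": 8.8},
  {"tx": 0, "ty": 0, "tz": 3, "ax": 0, "ay": 0, "az": 0, "hand": 8.8},
  {"tx": 0, "ty": 0, "tz": 2, "ax": 0, "ay": 0, "az": 0, "hand": 8.8},
  {"tx": 0, "ty": 0, "tz": 0.8, "ax": 0, "ay": 0, "az": 0, "hand": 8.8},
  {"tx": 0, "ty": 0, "tz": 0, "ax": 0, "ay": 0, "az": 0, "hand": 8.8},
])

```text
clock: 17.5
position: [611.2, 325.9, 48.2]
orientation: [2.232, 2.211, -0.007]
force: [-0.7, -0.1, 0.0]
gripper_width: 87.9
```

>>> move_arm([
  {"tx": 0, "ty": 0, "tz": 0, "ax": 0, "ay": 0, "az": 0, "hand": 4},
  {"tx": 0, "ty": 0, "tz": 0, "ax": 0, "ay": 0, "az": 0, "hand": 4},
  {"tx": 0, "ty": 0, "tz": 0, "ax": 0, "ay": 0, "az": 0, "hand": 4},
  {"tx": 0, "ty": 0, "tz": 0, "ax": 0, "ay": 0, "az": 0, "hand": 4},
  {"tx": 0, "ty": 0, "tz": 0, "ax": 0, "ay": 0, "az": 0, "hand": 4},
  {"tx": 0, "ty": 0, "tz": 0, "ax": 0, "ay": 0, "az": 0, "hand": 4},
], squeeze=12)

```text
clock: 18.0
position: [612.6, 329.8, 51.6]
orientation: [-2.23, -2.213, -0.004]
force: [0.6, 0.1, 4.7]
gripper_width: 56.4
```

```bash
python3 st.py
```

```text
[-0.13  0.97 -0.7   1.48  0.7   0.96  0.53] [612.6 329.8  51.6] [-2.23  -2.213 -0.004] 56.415622756800424
```

>>> move_arm([
  {"tx": 0, "ty": 0, "tz": -2, "ax": 0, "ay": 0, "az": 0, "hand": 4},
  {"tx": 0, "ty": 0, "tz": -3, "ax": 0, "ay": 0, "az": 0, "hand": 4},
  {"tx": 0, "ty": 0, "tz": -3, "ax": 0, "ay": 0, "az": 0, "hand": 4},
  {"tx": 0, "ty": 0, "tz": -3.5, "ax": 0, "ay": 0, "az": 0, "hand": 4},
  {"tx": -2.8, "ty": -1.6, "tz": -0.5, "ax": 0, "ay": 0, "az": 0, "hand": 4},
  {"tx": -3.2, "ty": -1.6, "tz": 0, "ax": 0, "ay": 0, "az": 0, "hand": 4},
  {"tx": -3.2, "ty": -1.6, "tz": 0, "ax": 0, "ay": 0, "az": 0, "hand": 4},
  {"tx": -3.6, "ty": -1.6, "tz": 0, "ax": 0, "ay": 0, "az": 0, "hand": 4},
])

```text
clock: 18.67
position: [545.8, 200.5, 170.3]
orientation: [2.228, 2.214, -0.0]
force: [-0.2, 0.2, -1.5]
gripper_width: 56.6
```

>>> move_arm([
  {"tx": -3.3, "ty": 0, "tz": 0, "ax": 0, "ay": 0, "az": 0, "hand": 4},
  {"tx": -3.3, "ty": 0, "tz": 0, "ax": 0, "ay": 0, "az": 0, "hand": 4},
  {"tx": -3.3, "ty": 0, "tz": 0, "ax": 0, "ay": 0, "az": 0, "hand": 4},
  {"tx": -3.3, "ty": 0, "tz": 0, "ax": 0, "ay": 0, "az": 0, "hand": 4},
  {"tx": -3.3, "ty": 0, "tz": 0, "ax": 0, "ay": 0, "az": 0, "hand": 4},
  {"tx": -3.3, "ty": 0, "tz": 0, "ax": 0, "ay": 0, "az": 0, "hand": 4},
  {"tx": -3.3, "ty": 0, "tz": 0, "ax": 0, "ay": 0, "az": 0, "hand": 4},
  {"tx": -3.3, "ty": 0, "tz": 0, "ax": 0, "ay": 0, "az": 0, "hand": 4},
])

```text
clock: 19.33
position: [544.4, -64.6, 170.2]
orientation: [-2.23, -2.213, 0.001]
force: [0.2, -0.0, -1.7]
gripper_width: 56.5
```

>>> move_arm([
  {"tx": -3.2, "ty": 0, "tz": 0, "ax": 0, "ay": 0, "az": 0, "hand": 4},
  {"tx": -3.2, "ty": 0, "tz": 0, "ax": 0, "ay": 0, "az": 0, "hand": 4},
  {"tx": -3.2, "ty": 0, "tz": 0, "ax": 0, "ay": 0, "az": 0, "hand": 4},
  {"tx": -3.2, "ty": 0, "tz": 0, "ax": 0, "ay": 0, "az": 0, "hand": 4},
  {"tx": -2, "ty": 0, "tz": 0, "ax": 0, "ay": 0, "az": 0, "hand": 4},
  {"tx": 0, "ty": 0, "tz": 2, "ax": 0, "ay": 0, "az": 0, "hand": 4},
  {"tx": 0, "ty": 0, "tz": 2, "ax": 0, "ay": 0, "az": 0, "hand": 4},
  {"tx": 0, "ty": 0, "tz": 0, "ax": 0, "ay": 0, "az": 0, "hand": 4},
])

```text
clock: 20.0
position: [541.0, -211.0, 126.9]
orientation: [-2.227, -2.208, 0.005]
force: [-1.4, 0.2, -2.1]
gripper_width: 56.5
```

```bash
python3 st.py
```

```text
[ 0.84  0.72 -0.77  1.78  0.62  0.91  1.36] [ 541.  -211.   126.9] [-2.227 -2.208  0.005] 56.51251597610606
```

>>> move_arm([
  {"tx": 0, "ty": 0.2, "tz": 2, "ax": 0, "ay": 0, "az": 0, "hand": 4},
  {"tx": 0, "ty": 0, "tz": 0.8, "ax": 0, "ay": 0, "az": 0, "hand": 4},
  {"tx": 0, "ty": 0, "tz": 0, "ax": 0, "ay": 0, "az": 0, "hand": 4},
  {"tx": 0, "ty": 0, "tz": 0, "ax": 0, "ay": 0, "az": 0, "hand": 4},
])

```text
clock: 20.33
position: [545.8, -210.4, 102.7]
orientation: [-2.229, -2.213, 0.0]
force: [0.1, 0.2, -0.6]
gripper_width: 56.5
```

>>> move_arm([
  {"tx": 0, "ty": -0.25, "tz": 1, "ax": 0, "ay": 0, "az": 0, "hand": 4},
  {"tx": 0, "ty": 0, "tz": 1, "ax": 0, "ay": 0, "az": 0, "hand": 4},
  {"tx": 0, "ty": 0, "tz": 0.8, "ax": 0, "ay": 0, "az": 0, "hand": 4},
  {"tx": 0, "ty": 0, "tz": 0.7, "ax": 0, "ay": 0, "az": 0, "hand": 4},
  {"tx": 0, "ty": 0, "tz": 0.5, "ax": 0, "ay": 0, "az": 0, "hand": 4},
  {"tx": 0, "ty": 0, "tz": 0.2, "ax": 0, "ay": 0, "az": 0, "hand": 4},
  {"tx": 0, "ty": 0, "tz": 0, "ax": 0, "ay": 0, "az": 0, "hand": 4},
])

```text
clock: 20.92
position: [543.2, -210.6, 60.0]
orientation: [-2.229, -2.212, 0.001]
force: [-0.0, -0.3, -0.4]
gripper_width: 56.4
```

>>> move_arm([
  {"tx": 0, "ty": 0, "tz": 0, "ax": 0, "ay": 0, "az": 0, "hand": 7.5},
  {"tx": 0, "ty": 0, "tz": 0, "ax": 0, "ay": 0, "az": 0, "hand": 7.5},
  {"tx": 0, "ty": 0, "tz": 0, "ax": 0, "ay": 0, "az": 0, "hand": 7.5},
  {"tx": 0, "ty": 0, "tz": 0, "ax": 0, "ay": 0, "az": 0, "hand": 7.5},
  {"tx": 0, "ty": 0, "tz": -2, "ax": 0, "ay": 0, "az": 0, "hand": 7.5},
  {"tx": 0, "ty": 0, "tz": -3, "ax": 0, "ay": 0, "az": 0, "hand": 6},
  {"tx": 0, "ty": 0, "tz": -3.5, "ax": 0, "ay": 0, "az": 0, "hand": 6},
  {"tx": 2, "ty": 0, "tz": -1, "ax": 0, "ay": 0, "az": 0, "hand": 6},
])

```text
clock: 21.58
position: [545.6, -195.1, 159.5]
orientation: [2.231, 2.202, 0.002]
force: [0.9, -0.7, -0.0]
gripper_width: 60.6
```

>>> move_arm([
  {"tx": 3.3, "ty": 0, "tz": 0, "ax": 0, "ay": 0, "az": 0, "hand": 6},
  {"tx": 3.3, "ty": 0, "tz": 0, "ax": 0, "ay": 0, "az": 0, "hand": 6},
  {"tx": 3.3, "ty": 0, "tz": 0, "ax": 0, "ay": 0, "az": 0, "hand": 6},
  {"tx": 3.3, "ty": 0, "tz": 0, "ax": 0, "ay": 0, "az": 0, "hand": 6},
  {"tx": 3.3, "ty": 0, "tz": 0, "ax": 0, "ay": 0, "az": 0, "hand": 6},
  {"tx": 3.3, "ty": 0, "tz": 0, "ax": 0, "ay": 0, "az": 0, "hand": 6},
  {"tx": 3.3, "ty": 0, "tz": 0, "ax": 0, "ay": 0, "az": 0, "hand": 6},
  {"tx": 3.3, "ty": 0, "tz": 0, "ax": 0, "ay": 0, "az": 0, "hand": 6},
])

```text
clock: 22.25
position: [545.5, 74.8, 155.6]
orientation: [2.23, 2.212, 0.0]
force: [0.5, 1.3, 1.0]
gripper_width: 59.6
```

>>> move_arm([
  {"tx": 3.3, "ty": -0.5, "tz": 0, "ax": 0, "ay": 0, "az": 0, "hand": 6},
  {"tx": 3.3, "ty": -0.5, "tz": 0, "ax": 0, "ay": 0, "az": 0, "hand": 6},
  {"tx": 3.3, "ty": -0.5, "tz": 0, "ax": 0, "ay": 0, "az": 0, "hand": 6},
  {"tx": 3.3, "ty": -0.5, "tz": 0, "ax": 0, "ay": 0, "az": 0, "hand": 6},
  {"tx": 3.3, "ty": -0.5, "tz": 0, "ax": 0, "ay": 0, "az": 0, "hand": 6},
  {"tx": 3.3, "ty": -0.6, "tz": 0, "ax": 0, "ay": 0, "az": 0, "hand": 6},
  {"tx": 3.3, "ty": -0.6, "tz": 0, "ax": 0, "ay": 0, "az": 0, "hand": 6},
  {"tx": 2.5, "ty": -0.4, "tz": 0, "ax": 0, "ay": 0, "az": 0, "hand": 6},
])

```text
clock: 22.92
position: [505.3, 332.9, 155.7]
orientation: [-2.227, -2.214, -0.002]
force: [0.2, -0.3, -0.8]
gripper_width: 60.0
```

```bash
python3 st.py; python3 - <<'E'
from look import *
save('top','pics/t3.png');save('side','pics/s3.png')
cv2.imwrite("pics/c3.png",cv2.vconcat([cv2.resize(cv2.imread("pics/t3.png")[125:235,130:410],(770,302)),cv2.resize(cv2.imread("pics/s3.png")[165:290,110:390],(644,288)).copy() if 0 else cv2.resize(cv2.imread("pics/s3.png")[180:288,110:390],(770,297))]))
E
```

```text
[-0.1   0.72 -0.8   1.7   0.6   0.99  0.44] [505.3 332.9 155.7] [-2.227e+00 -2.214e+00 -2.000e-03] 60.04384122226843
```

View pics/c3.png

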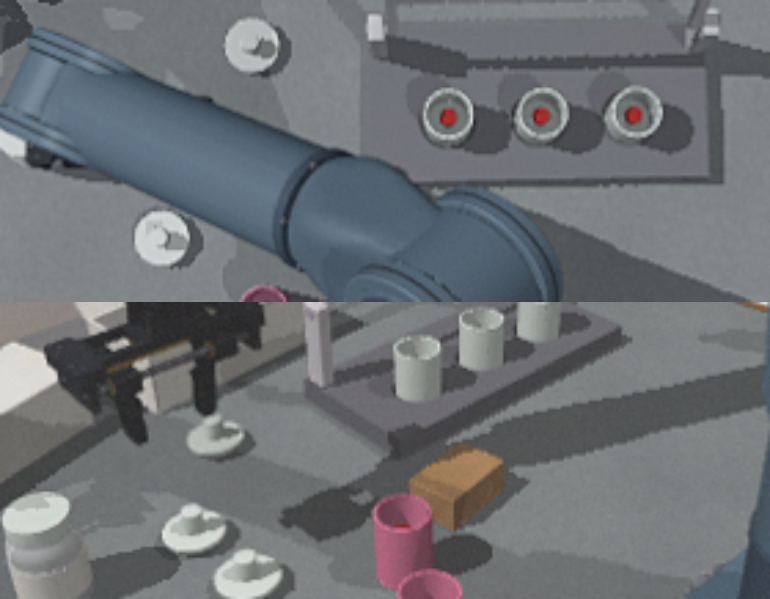

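```bash
python3 - <<'E'
from look import *
np.set_printoptions(precision=1,suppress=True)
t=np.ascontiguousarray(cv2.imread("pics/t3.png")[:,:,::-1]);s=np.ascontiguousarray(cv2.imread("pics/s3.png")[:,:,::-1])
for a in white(t,140,(130,125,240,225)):print(a)
for a in white(s,140,(165,210,245,300)):print(a)
for u,v in [(447,116),(541,116),(633,113)]: print(plane("top",(130-.3+u/2.75,125-.3+v/2.75),83))
C=lambda x,y:cv2.resize(cv2.imread("pics/t3.png")[y-14:y+14,x-14:x+14],(252,252),interpolation=cv2.INTER_CUBIC)
cv2.imwrite("pics/z3.png",cv2.hconcat([C(292,167),C(326,167),C(360,166)]))
E
```

```text
(array([220.3, 140.7]), array([211, 131,  21,  20, 269], dtype=int32))
(array([134.1, 178.1]), array([130, 172,  10,  14,  84], dtype=int32))
(array([187.9, 211.3]), array([179, 201,  20,  21, 306], dtype=int32))
(array([204. , 212.7]), array([198, 205,  14,  19,  39], dtype=int32))
(array([186.8, 228.4]), array([178, 220,  21,  15, 173], dtype=int32))
(array([179.1, 262.4]), array([169, 253,  23,  18, 258], dtype=int32))
(array([198.3, 279.4]), array([187, 269,  26,  20, 300], dtype=int32))
[539.3   0.7  83. ]
[ 538.3 -104.    83. ]
[ 540.7 -206.8   83. ]
```

View pics/z3.png

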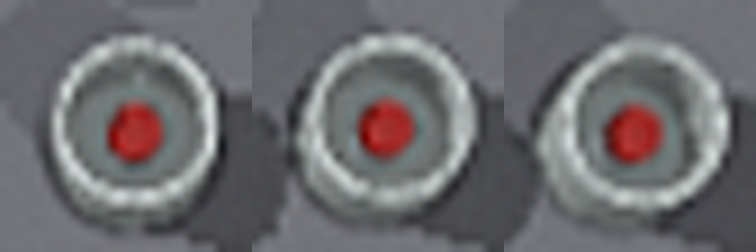

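```bash
python3 - <<'E'
from look import *
np.set_printoptions(precision=1,suppress=True)
for x,y,u,v in [(292,167,135.5,122),(326,167,141,120),(360,166,142,123)]: print(plane("top",(x-14.44+u/9,y-14.44+v/9),83))
E
```

```text
[541.7  -0.4  83. ]
[ 541.3 -106.5   83. ]
[ 542.4 -211.3   83. ]
```

>>> move_arm([
  {"tx": 0, "ty": 0.1, "tz": 2, "ax": 0, "ay": 0, "az": 0, "hand": 5},
  {"tx": 0, "ty": 0, "tz": 3, "ax": 0, "ay": 0, "az": 0, "hand": 5},
  {"tx": 0, "ty": 0, "tz": 3, "ax": 0, "ay": 0, "az": 0, "hand": 5},
  {"tx": 0, "ty": 0, "tz": 2, "ax": 0, "ay": 0, "az": 0, "hand": 5},
  {"tx": 0, "ty": 0, "tz": 1, "ax": 0, "ay": 0, "az": 0, "hand": 5},
  {"tx": 0, "ty": 0, "tz": 0, "ax": 0, "ay": 0, "az": 0, "hand": 5},
  {"tx": 0, "ty": 0, "tz": 0, "ax": 0, "ay": 0, "az": 0, "hand": 5},
  {"tx": 0, "ty": 0, "tz": 0, "ax": 0, "ay": 0, "az": 0, "hand": 5},
])

```text
clock: 23.68
position: [508.5, 330.1, 46.8]
orientation: [2.23, 2.212, 0.003]
force: [0.2, 0.3, 0.2]
gripper_width: 49.9
```

>>> move_arm([
  {"tx": 0.2, "ty": -0.25, "tz": 0.7, "ax": 0, "ay": 0, "az": 0, "hand": 5},
  {"tx": 0, "ty": 0, "tz": 0.7, "ax": 0, "ay": 0, "az": 0, "hand": 5},
  {"tx": 0, "ty": 0, "tz": 0, "ax": 0, "ay": 0, "az": 0, "hand": 5},
  {"tx": 0, "ty": 0, "tz": 0, "ax": 0, "ay": 0, "az": 0, "hand": 5},
])

```text
clock: 24.02
position: [504.8, 331.4, 31.0]
orientation: [2.23, 2.213, -0.001]
force: [0.8, -0.0, 0.0]
gripper_width: 49.5
```

>>> move_arm([
  {"tx": 0, "ty": 0, "tz": 0, "ax": 0, "ay": 0, "az": 0, "hand": 0.5},
  {"tx": 0, "ty": 0, "tz": 0, "ax": 0, "ay": 0, "az": 0, "hand": 0.5},
  {"tx": 0, "ty": 0, "tz": 0, "ax": 0, "ay": 0, "az": 0, "hand": 0.5},
  {"tx": 0, "ty": 0, "tz": 0, "ax": 0, "ay": 0, "az": 0, "hand": 0.5},
  {"tx": 0, "ty": 0, "tz": 0, "ax": 0, "ay": 0, "az": 0, "hand": 0.5},
  {"tx": 0, "ty": 0, "tz": 0, "ax": 0, "ay": 0, "az": 0, "hand": 0.5},
], squeeze=12)

```text
clock: 24.52
position: [505.2, 331.7, 31.4]
orientation: [-2.23, -2.213, -0.001]
force: [0.6, 0.8, 0.6]
gripper_width: 21.9
```

>>> move_arm([
  {"tx": 0, "ty": 0, "tz": -2, "ax": 0, "ay": 0, "az": 0, "hand": 0.5},
  {"tx": 0, "ty": 0, "tz": -3, "ax": 0, "ay": 0, "az": 0, "hand": 0.5},
  {"tx": 0, "ty": 0, "tz": -3, "ax": 0, "ay": 0, "az": 0, "hand": 0.5},
  {"tx": 0, "ty": 0, "tz": -3, "ax": 0, "ay": 0, "az": 0, "hand": 0.5},
  {"tx": 0, "ty": 0, "tz": -3, "ax": 0, "ay": 0, "az": 0, "hand": 0.5},
  {"tx": -2, "ty": 0.5, "tz": 0, "ax": 0, "ay": 0, "az": 0, "hand": 0.5},
  {"tx": -3, "ty": 0.8, "tz": 0, "ax": 0, "ay": 0, "az": 0, "hand": 0.5},
  {"tx": -3.3, "ty": 0.8, "tz": 0, "ax": 0, "ay": 0, "az": 0, "hand": 0.5},
])

```text
clock: 25.18
position: [525.3, 249.0, 172.2]
orientation: [2.227, 2.216, 0.003]
force: [1.3, 0.2, -0.7]
gripper_width: 21.5
```

>>> move_arm([
  {"tx": -3.3, "ty": 0.8, "tz": 0, "ax": 0, "ay": 0, "az": 0, "hand": 0.5},
  {"tx": -3.3, "ty": 0.8, "tz": 0, "ax": 0, "ay": 0, "az": 0, "hand": 0.5},
  {"tx": -3.3, "ty": 0, "tz": 0, "ax": 0, "ay": 0, "az": 0, "hand": 0.5},
  {"tx": -3.3, "ty": 0, "tz": 0, "ax": 0, "ay": 0, "az": 0, "hand": 0.5},
  {"tx": -3.3, "ty": 0, "tz": 0, "ax": 0, "ay": 0, "az": 0, "hand": 0.5},
  {"tx": -3.3, "ty": 0, "tz": 0, "ax": 0, "ay": 0, "az": 0, "hand": 0.5},
  {"tx": -3.3, "ty": 0, "tz": 0, "ax": 0, "ay": 0, "az": 0, "hand": 0.5},
  {"tx": -3.3, "ty": 0, "tz": 0, "ax": 0, "ay": 0, "az": 0, "hand": 0.5},
])

```text
clock: 25.85
position: [539.0, -17.4, 171.3]
orientation: [2.23, 2.213, -0.0]
force: [0.4, -0.9, 0.1]
gripper_width: 21.5
```

>>> move_arm([
  {"tx": -3.3, "ty": 0, "tz": 0, "ax": 0, "ay": 0, "az": 0, "hand": 0.5},
  {"tx": -3.3, "ty": 0, "tz": 0, "ax": 0, "ay": 0, "az": 0, "hand": 0.5},
  {"tx": -3.3, "ty": 0, "tz": 0, "ax": 0, "ay": 0, "az": 0, "hand": 0.5},
  {"tx": -3.3, "ty": 0, "tz": 0, "ax": 0, "ay": 0, "az": 0, "hand": 0.5},
  {"tx": -3.3, "ty": 0, "tz": 0, "ax": 0, "ay": 0, "az": 0, "hand": 0.5},
  {"tx": -3, "ty": 0, "tz": 0, "ax": 0, "ay": 0, "az": 0, "hand": 0.5},
  {"tx": 0, "ty": 0, "tz": 0, "ax": 0, "ay": 0, "az": 0, "hand": 0.5},
  {"tx": 0, "ty": 0, "tz": 0, "ax": 0, "ay": 0, "az": 0, "hand": 0.5},
])

```text
clock: 26.52
position: [537.3, -212.8, 170.9]
orientation: [-2.235, -2.208, 0.001]
force: [-0.3, 0.8, -0.8]
gripper_width: 21.7
```

```bash
python3 st.py
```

```text
[ 0.88  0.65 -0.81  1.76  0.56  0.97  1.4 ] [ 537.3 -212.8  170.9] [-2.235e+00 -2.208e+00  1.000e-03] 21.669393984687826
```

>>> move_arm([
  {"tx": 0.15, "ty": 0.4, "tz": 1.5, "ax": 0, "ay": 0, "az": 0, "hand": 0.5},
  {"tx": 0, "ty": 0, "tz": 2, "ax": 0, "ay": 0, "az": 0, "hand": 0.5},
  {"tx": 0, "ty": 0, "tz": 1, "ax": 0, "ay": 0, "az": 0, "hand": 0.5},
  {"tx": 0, "ty": 0, "tz": 0, "ax": 0, "ay": 0, "az": 0, "hand": 0.5},
  {"tx": 0, "ty": 0, "tz": 0, "ax": 0, "ay": 0, "az": 0, "hand": 0.5},
  {"tx": 0, "ty": 0, "tz": 0, "ax": 0, "ay": 0, "az": 0, "hand": 0.5},
])

```text
clock: 27.02
position: [542.4, -208.4, 126.7]
orientation: [2.229, 2.214, 0.001]
force: [0.4, -0.2, 0.2]
gripper_width: 21.4
```

>>> move_arm([
  {"tx": -0.28, "ty": -0.08, "tz": 0, "ax": 0, "ay": 0, "az": 0, "hand": 0.5},
  {"tx": 0, "ty": 0, "tz": 0.4, "ax": 0, "ay": 0, "az": 0, "hand": 0.5},
  {"tx": 0, "ty": 0, "tz": 0.4, "ax": 0, "ay": 0, "az": 0, "hand": 0.5},
  {"tx": 0, "ty": 0, "tz": 0, "ax": 0, "ay": 0, "az": 0, "hand": 0.5},
  {"tx": 0, "ty": 0, "tz": 0, "ax": 0, "ay": 0, "az": 0, "hand": 0.5},
])

```text
clock: 27.43
position: [540.8, -212.0, 118.1]
orientation: [-2.23, -2.212, 0.0]
force: [0.0, 0.9, 0.0]
gripper_width: 21.5
```

>>> move_arm([
  {"tx": 0.05, "ty": 0.07, "tz": 0.4, "ax": 0, "ay": 0, "az": 0, "hand": 0.5},
  {"tx": 0, "ty": 0, "tz": 0.4, "ax": 0, "ay": 0, "az": 0, "hand": 0.5},
  {"tx": 0, "ty": 0, "tz": 0.3, "ax": 0, "ay": 0, "az": 0, "hand": 0.5},
  {"tx": 0, "ty": 0, "tz": 0.25, "ax": 0, "ay": 0, "az": 0, "hand": 0.5},
  {"tx": 0, "ty": 0, "tz": 0, "ax": 0, "ay": 0, "az": 0, "hand": 0.5},
  {"tx": 0, "ty": 0, "tz": 0, "ax": 0, "ay": 0, "az": 0, "hand": 0.5},
])

```text
clock: 27.93
position: [541.7, -211.4, 104.6]
orientation: [-2.23, -2.213, 0.0]
force: [0.5, -0.3, -0.3]
gripper_width: 21.6
```

>>> move_arm([
  {"tx": 0, "ty": 0, "tz": 0.1, "ax": 0, "ay": 0, "az": 0, "hand": 0.5},
  {"tx": 0, "ty": 0, "tz": 0, "ax": 0, "ay": 0, "az": 0, "hand": 4.5},
  {"tx": 0, "ty": 0, "tz": 0, "ax": 0, "ay": 0, "az": 0, "hand": 4.5},
  {"tx": 0, "ty": 0, "tz": 0, "ax": 0, "ay": 0, "az": 0, "hand": 4.5},
  {"tx": 0, "ty": 0, "tz": 0, "ax": 0, "ay": 0, "az": 0, "hand": 4.5},
  {"tx": 0, "ty": 0, "tz": -2, "ax": 0, "ay": 0, "az": 0, "hand": 5},
  {"tx": 0, "ty": 0, "tz": -3, "ax": 0, "ay": 0, "az": 0, "hand": 5},
  {"tx": 2, "ty": 0, "tz": -1, "ax": 0, "ay": 0, "az": 0, "hand": 5},
])

```text
clock: 28.6
position: [543.0, -195.7, 166.4]
orientation: [2.233, 2.203, -0.0]
force: [1.7, -0.1, 1.1]
gripper_width: 49.8
```

```bash
python3 st.py
```

```text
[ 0.84  0.66 -0.8   1.77  0.57  0.96  1.36] [ 543.  -195.7  166.4] [ 2.233  2.203 -0.   ] 49.829366405243135
```

>>> move_arm([
  {"tx": 3.3, "ty": 0, "tz": 0, "ax": 0, "ay": 0, "az": 0, "hand": 5},
  {"tx": 3.3, "ty": 0, "tz": 0, "ax": 0, "ay": 0, "az": 0, "hand": 5},
  {"tx": 3.3, "ty": 0, "tz": 0, "ax": 0, "ay": 0, "az": 0, "hand": 5},
  {"tx": 3.3, "ty": 0, "tz": 0, "ax": 0, "ay": 0, "az": 0, "hand": 5},
  {"tx": 3.3, "ty": 0, "tz": 0, "ax": 0, "ay": 0, "az": 0, "hand": 5},
  {"tx": 3.3, "ty": 0, "tz": 0, "ax": 0, "ay": 0, "az": 0, "hand": 5},
  {"tx": 3.3, "ty": 0, "tz": 0, "ax": 0, "ay": 0, "az": 0, "hand": 5},
  {"tx": 3.3, "ty": 0, "tz": 0, "ax": 0, "ay": 0, "az": 0, "hand": 5},
])

```text
clock: 29.27
position: [543.7, 74.0, 163.8]
orientation: [2.23, 2.213, -0.0]
force: [0.1, 0.6, -0.3]
gripper_width: 49.9
```

```bash
python3 st.py; python3 - <<'E'
from look import *
np.set_printoptions(precision=1,suppress=True)
t=save('top','pics/t4.png');s=save('side','pics/s4.png')
for a in white(t,140,(160,125,240,225)):print(a)
for a in white(s,140,(165,210,245,300)):print(a)
E
```

```text
[ 0.4   0.63 -0.83  1.84  0.57  0.93  0.87] [543.7  74.  163.8] [ 2.23   2.213 -0.   ] 49.85124251274142
(array([220.1, 140.8]), array([211, 131,  20,  21, 268], dtype=int32))
(array([187.9, 211.4]), array([179, 202,  20,  20, 303], dtype=int32))
(array([185.8, 228.9]), array([178, 220,  20,  15, 153], dtype=int32))
(array([198.2, 279.5]), array([187, 269,  25,  20, 290], dtype=int32))
```

>>> move_arm([
  {"tx": 3, "ty": 0.5, "tz": 0, "ax": 0, "ay": 0, "az": 0, "hand": 5},
  {"tx": 3, "ty": 1.5, "tz": 0, "ax": 0, "ay": 0, "az": 0, "hand": 5},
  {"tx": 3, "ty": 2, "tz": 0, "ax": 0, "ay": 0, "az": 0, "hand": 5},
  {"tx": 3, "ty": 2, "tz": 0, "ax": 0, "ay": 0, "az": 0, "hand": 5},
  {"tx": 3, "ty": 2, "tz": 2, "ax": 0, "ay": 0, "az": 0, "hand": 5},
  {"tx": 0, "ty": 1, "tz": 3, "ax": 0, "ay": 0, "az": 0, "hand": 5},
  {"tx": 0, "ty": 0, "tz": 3, "ax": 0, "ay": 0, "az": 0, "hand": 5},
  {"tx": 0, "ty": 0, "tz": 2, "ax": 0, "ay": 0, "az": 0, "hand": 5},
])

```text
clock: 30.03
position: [634.6, 220.9, 60.5]
orientation: [-2.23, -2.213, 0.004]
force: [-0.7, -0.3, -0.3]
gripper_width: 50.2
```

>>> move_arm([
  {"tx": 0, "ty": 0, "tz": 1.5, "ax": 0, "ay": 0, "az": 0, "hand": 5},
  {"tx": 0, "ty": 0, "tz": 0, "ax": 0, "ay": 0, "az": 0, "hand": 5},
  {"tx": 0, "ty": 0, "tz": 0, "ax": 0, "ay": 0, "az": 0, "hand": 5},
  {"tx": 0, "ty": 0, "tz": 0, "ax": 0, "ay": 0, "az": 0, "hand": 5},
])

```text
clock: 30.37
position: [636.0, 222.1, 50.4]
orientation: [2.23, 2.212, 0.003]
force: [0.1, 1.3, 0.5]
gripper_width: 50.1
```

>>> move_arm([
  {"tx": 0.4, "ty": -0.15, "tz": 0.6, "ax": 0, "ay": 0, "az": 0, "hand": 5},
  {"tx": 0, "ty": 0, "tz": 0.7, "ax": 0, "ay": 0, "az": 0, "hand": 5},
  {"tx": 0, "ty": 0, "tz": 0.5, "ax": 0, "ay": 0, "az": 0, "hand": 5},
  {"tx": 0, "ty": 0, "tz": 0, "ax": 0, "ay": 0, "az": 0, "hand": 5},
  {"tx": 0, "ty": 0, "tz": 0, "ax": 0, "ay": 0, "az": 0, "hand": 5},
])

```text
clock: 30.78
position: [633.4, 225.6, 30.4]
orientation: [-2.23, -2.213, 0.001]
force: [0.2, 0.3, -0.5]
gripper_width: 49.8
```

>>> move_arm([
  {"tx": 0, "ty": 0, "tz": 0, "ax": 0, "ay": 0, "az": 0, "hand": 0.5},
  {"tx": 0, "ty": 0, "tz": 0, "ax": 0, "ay": 0, "az": 0, "hand": 0.5},
  {"tx": 0, "ty": 0, "tz": 0, "ax": 0, "ay": 0, "az": 0, "hand": 0.5},
  {"tx": 0, "ty": 0, "tz": 0, "ax": 0, "ay": 0, "az": 0, "hand": 0.5},
  {"tx": 0, "ty": 0, "tz": 0, "ax": 0, "ay": 0, "az": 0, "hand": 0.5},
  {"tx": 0, "ty": 0, "tz": 0, "ax": 0, "ay": 0, "az": 0, "hand": 0.5},
], squeeze=12)

```text
clock: 31.28
position: [633.8, 225.9, 31.0]
orientation: [2.23, 2.213, 0.0]
force: [-0.5, -0.9, 0.6]
gripper_width: 21.8
```

>>> move_arm([
  {"tx": 0, "ty": 0, "tz": -2, "ax": 0, "ay": 0, "az": 0, "hand": 0.5},
  {"tx": 0, "ty": 0, "tz": -3, "ax": 0, "ay": 0, "az": 0, "hand": 0.5},
  {"tx": 0, "ty": 0, "tz": -3, "ax": 0, "ay": 0, "az": 0, "hand": 0.5},
  {"tx": 0, "ty": -1, "tz": -3, "ax": 0, "ay": 0, "az": 0, "hand": 0.5},
  {"tx": 0, "ty": -2, "tz": -3, "ax": 0, "ay": 0, "az": 0, "hand": 0.5},
  {"tx": -1.2, "ty": -3, "tz": 0, "ax": 0, "ay": 0, "az": 0, "hand": 0.5},
  {"tx": -3, "ty": -2.5, "tz": 0, "ax": 0, "ay": 0, "az": 0, "hand": 0.5},
  {"tx": -3.3, "ty": -0.5, "tz": 0, "ax": 0, "ay": 0, "az": 0, "hand": 0.5},
])

```text
clock: 31.95
position: [538.7, 153.4, 171.4]
orientation: [-2.222, -2.22, 0.001]
force: [0.9, -1.2, -1.0]
gripper_width: 21.9
```

>>> move_arm([
  {"tx": -3.3, "ty": 0, "tz": 0, "ax": 0, "ay": 0, "az": 0, "hand": 0.5},
  {"tx": -3.3, "ty": 0, "tz": 0, "ax": 0, "ay": 0, "az": 0, "hand": 0.5},
  {"tx": -3.3, "ty": 0, "tz": 0, "ax": 0, "ay": 0, "az": 0, "hand": 0.5},
  {"tx": -3.3, "ty": 0, "tz": 0, "ax": 0, "ay": 0, "az": 0, "hand": 0.5},
  {"tx": -3.3, "ty": 0, "tz": 0, "ax": 0, "ay": 0, "az": 0, "hand": 0.5},
  {"tx": -3.3, "ty": 0, "tz": 0, "ax": 0, "ay": 0, "az": 0, "hand": 0.5},
  {"tx": -3.3, "ty": 0, "tz": 0, "ax": 0, "ay": 0, "az": 0, "hand": 0.5},
  {"tx": -2.6, "ty": 0, "tz": 0, "ax": 0, "ay": 0, "az": 0, "hand": 0.5},
])

```text
clock: 32.62
position: [540.6, -108.7, 170.7]
orientation: [2.232, 2.21, -0.002]
force: [0.6, 0.3, -0.8]
gripper_width: 21.6
```

>>> move_arm([
  {"tx": 0, "ty": 0, "tz": 1.5, "ax": 0, "ay": 0, "az": 0, "hand": 0.5},
  {"tx": 0, "ty": 0, "tz": 2, "ax": 0, "ay": 0, "az": 0, "hand": 0.5},
  {"tx": 0, "ty": 0, "tz": 1, "ax": 0, "ay": 0, "az": 0, "hand": 0.5},
  {"tx": 0, "ty": 0, "tz": 0, "ax": 0, "ay": 0, "az": 0, "hand": 0.5},
  {"tx": 0, "ty": 0, "tz": 0, "ax": 0, "ay": 0, "az": 0, "hand": 0.5},
  {"tx": 0, "ty": 0, "tz": 0, "ax": 0, "ay": 0, "az": 0, "hand": 0.5},
])

```text
clock: 33.12
position: [541.7, -104.9, 126.6]
orientation: [2.229, 2.213, 0.001]
force: [-0.2, 0.2, -0.6]
gripper_width: 21.4
```

>>> move_arm([
  {"tx": -0.12, "ty": -0.05, "tz": 0, "ax": 0, "ay": 0, "az": 0, "hand": 0.5},
  {"tx": 0, "ty": 0, "tz": 0.4, "ax": 0, "ay": 0, "az": 0, "hand": 0.5},
  {"tx": 0, "ty": 0, "tz": 0.4, "ax": 0, "ay": 0, "az": 0, "hand": 0.5},
  {"tx": 0, "ty": 0, "tz": 0, "ax": 0, "ay": 0, "az": 0, "hand": 0.5},
  {"tx": 0, "ty": 0, "tz": 0, "ax": 0, "ay": 0, "az": 0, "hand": 0.5},
])

```text
clock: 33.53
position: [540.4, -106.6, 117.6]
orientation: [-2.23, -2.213, 0.001]
force: [-0.2, -0.5, -0.7]
gripper_width: 21.5
```

>>> move_arm([
  {"tx": 0.04, "ty": 0.08, "tz": 0.4, "ax": 0, "ay": 0, "az": 0, "hand": 0.5},
  {"tx": 0, "ty": 0, "tz": 0.4, "ax": 0, "ay": 0, "az": 0, "hand": 0.5},
  {"tx": 0, "ty": 0, "tz": 0.3, "ax": 0, "ay": 0, "az": 0, "hand": 0.5},
  {"tx": 0, "ty": 0, "tz": 0.25, "ax": 0, "ay": 0, "az": 0, "hand": 0.5},
  {"tx": 0, "ty": 0, "tz": 0, "ax": 0, "ay": 0, "az": 0, "hand": 0.5},
  {"tx": 0, "ty": 0, "tz": 0, "ax": 0, "ay": 0, "az": 0, "hand": 0.5},
])

```text
clock: 34.03
position: [541.3, -106.2, 104.1]
orientation: [-2.23, -2.213, 0.0]
force: [-0.1, 1.6, 0.5]
gripper_width: 21.3
```

>>> move_arm([
  {"tx": 0, "ty": 0, "tz": 0.1, "ax": 0, "ay": 0, "az": 0, "hand": 0.5},
  {"tx": 0, "ty": 0, "tz": 0, "ax": 0, "ay": 0, "az": 0, "hand": 4.5},
  {"tx": 0, "ty": 0, "tz": 0, "ax": 0, "ay": 0, "az": 0, "hand": 4.5},
  {"tx": 0, "ty": 0, "tz": 0, "ax": 0, "ay": 0, "az": 0, "hand": 4.5},
  {"tx": 0, "ty": 0, "tz": 0, "ax": 0, "ay": 0, "az": 0, "hand": 4.5},
  {"tx": 0, "ty": 0, "tz": -2, "ax": 0, "ay": 0, "az": 0, "hand": 5},
  {"tx": 0, "ty": 0, "tz": -3, "ax": 0, "ay": 0, "az": 0, "hand": 5},
  {"tx": 2, "ty": 0, "tz": -1, "ax": 0, "ay": 0, "az": 0, "hand": 5},
])

```text
clock: 34.7
position: [542.9, -90.1, 165.6]
orientation: [2.234, 2.204, -0.0]
force: [0.7, 0.1, 0.0]
gripper_width: 49.9
```

>>> move_arm([
  {"tx": 3.3, "ty": -1, "tz": 0, "ax": 0, "ay": 0, "az": 0, "hand": 5},
  {"tx": 3.3, "ty": -1, "tz": 0, "ax": 0, "ay": 0, "az": 0, "hand": 5},
  {"tx": 3.3, "ty": -1, "tz": 0, "ax": 0, "ay": 0, "az": 0, "hand": 5},
  {"tx": 3.3, "ty": -1, "tz": 0, "ax": 0, "ay": 0, "az": 0, "hand": 5},
  {"tx": 3.3, "ty": -1, "tz": 0, "ax": 0, "ay": 0, "az": 0, "hand": 5},
  {"tx": 3.3, "ty": -1, "tz": 0, "ax": 0, "ay": 0, "az": 0, "hand": 5},
  {"tx": 3.3, "ty": -1, "tz": 0, "ax": 0, "ay": 0, "az": 0, "hand": 5},
  {"tx": 3.3, "ty": -1, "tz": 0, "ax": 0, "ay": 0, "az": 0, "hand": 5},
])

```text
clock: 35.37
position: [462.9, 179.7, 163.4]
orientation: [2.23, 2.212, 0.0]
force: [0.0, 0.8, 0.9]
gripper_width: 49.9
```

```bash
python3 st.py; python3 - <<'E'
from look import *
np.set_printoptions(precision=1,suppress=True)
t=save('top','pics/t5.png');s=save('side','pics/s5.png')
for a in white(t,140,(160,125,240,225)):print(a)
for a in white(s,140,(165,210,245,300)):print(a)
E
```

```text
[ 0.22  0.55 -0.86  1.97  0.55  0.87  0.61] [462.9 179.7 163.4] [2.23  2.212 0.   ] 49.88600611454545
(array([187.9, 211.4]), array([179, 202,  20,  20, 304], dtype=int32))
(array([198.2, 279.5]), array([187, 269,  25,  20, 292], dtype=int32))
```

Lid still at place (410.2, 332).

>>> move_arm([
  {"tx": 3, "ty": -1, "tz": 0, "ax": 0, "ay": 0, "az": 0, "hand": 5},
  {"tx": 3, "ty": -1, "tz": 0, "ax": 0, "ay": 0, "az": 0, "hand": 5},
  {"tx": 3, "ty": -1, "tz": 0, "ax": 0, "ay": 0, "az": 0, "hand": 5},
  {"tx": 3, "ty": -1, "tz": 0, "ax": 0, "ay": 0, "az": 0, "hand": 5},
  {"tx": 3, "ty": -1.2, "tz": 2, "ax": 0, "ay": 0, "az": 0, "hand": 5},
  {"tx": 0.3, "ty": 0, "tz": 3, "ax": 0, "ay": 0, "az": 0, "hand": 5},
  {"tx": 0, "ty": 0, "tz": 3, "ax": 0, "ay": 0, "az": 0, "hand": 5},
  {"tx": 0, "ty": 0, "tz": 2, "ax": 0, "ay": 0, "az": 0, "hand": 5},
])

```text
clock: 36.13
position: [412.1, 331.1, 60.9]
orientation: [2.229, 2.214, -0.003]
force: [0.8, -0.4, -0.6]
gripper_width: 50.0
```

>>> move_arm([
  {"tx": 0, "ty": 0, "tz": 1.5, "ax": 0, "ay": 0, "az": 0, "hand": 5},
  {"tx": 0, "ty": 0, "tz": 0, "ax": 0, "ay": 0, "az": 0, "hand": 5},
  {"tx": 0, "ty": 0, "tz": 0, "ax": 0, "ay": 0, "az": 0, "hand": 5},
  {"tx": 0, "ty": 0, "tz": 0, "ax": 0, "ay": 0, "az": 0, "hand": 5},
])

```text
clock: 36.47
position: [413.6, 332.2, 49.4]
orientation: [2.231, 2.212, 0.003]
force: [-0.1, -0.2, -0.1]
gripper_width: 49.9
```

>>> move_arm([
  {"tx": -0.05, "ty": -0.3, "tz": 0.6, "ax": 0, "ay": 0, "az": 0, "hand": 5},
  {"tx": 0, "ty": 0, "tz": 0.7, "ax": 0, "ay": 0, "az": 0, "hand": 5},
  {"tx": 0, "ty": 0, "tz": 0.4, "ax": 0, "ay": 0, "az": 0, "hand": 5},
  {"tx": 0, "ty": 0, "tz": 0, "ax": 0, "ay": 0, "az": 0, "hand": 5},
  {"tx": 0, "ty": 0, "tz": 0, "ax": 0, "ay": 0, "az": 0, "hand": 5},
])

```text
clock: 36.88
position: [409.7, 331.1, 31.1]
orientation: [2.23, 2.213, -0.001]
force: [-0.2, -0.2, 0.1]
gripper_width: 50.1
```

>>> move_arm([
  {"tx": 0, "ty": 0, "tz": 0, "ax": 0, "ay": 0, "az": 0, "hand": 0.5},
  {"tx": 0, "ty": 0, "tz": 0, "ax": 0, "ay": 0, "az": 0, "hand": 0.5},
  {"tx": 0, "ty": 0, "tz": 0, "ax": 0, "ay": 0, "az": 0, "hand": 0.5},
  {"tx": 0, "ty": 0, "tz": 0, "ax": 0, "ay": 0, "az": 0, "hand": 0.5},
  {"tx": 0, "ty": 0, "tz": 0, "ax": 0, "ay": 0, "az": 0, "hand": 0.5},
  {"tx": 0, "ty": 0, "tz": 0, "ax": 0, "ay": 0, "az": 0, "hand": 0.5},
], squeeze=12)

```text
clock: 37.38
position: [409.8, 331.3, 31.4]
orientation: [-2.23, -2.213, -0.0]
force: [0.1, -0.1, 0.2]
gripper_width: 21.5
```

>>> move_arm([
  {"tx": 0, "ty": 0, "tz": -2, "ax": 0, "ay": 0, "az": 0, "hand": 0.5},
  {"tx": 0, "ty": 0, "tz": -3, "ax": 0, "ay": 0, "az": 0, "hand": 0.5},
  {"tx": 0, "ty": 0, "tz": -3, "ax": 0, "ay": 0, "az": 0, "hand": 0.5},
  {"tx": 0, "ty": 0, "tz": -3, "ax": 0, "ay": 0, "az": 0, "hand": 0.5},
  {"tx": 0, "ty": 0, "tz": -3, "ax": 0, "ay": 0, "az": 0, "hand": 0.5},
  {"tx": -1.2, "ty": 0.6, "tz": 0, "ax": 0, "ay": 0, "az": 0, "hand": 0.5},
  {"tx": -3, "ty": 1.2, "tz": 0, "ax": 0, "ay": 0, "az": 0, "hand": 0.5},
  {"tx": -3.2, "ty": 1.3, "tz": 0, "ax": 0, "ay": 0, "az": 0, "hand": 0.5},
])

```text
clock: 38.05
position: [440.0, 257.7, 172.1]
orientation: [-2.226, -2.217, -0.003]
force: [0.1, -0.6, -1.5]
gripper_width: 21.8
```

>>> move_arm([
  {"tx": -3.3, "ty": 1.3, "tz": 0, "ax": 0, "ay": 0, "az": 0, "hand": 0.5},
  {"tx": -3.3, "ty": 1.3, "tz": 0, "ax": 0, "ay": 0, "az": 0, "hand": 0.5},
  {"tx": -3.3, "ty": 1.3, "tz": 0, "ax": 0, "ay": 0, "az": 0, "hand": 0.5},
  {"tx": -3.3, "ty": 1.3, "tz": 0, "ax": 0, "ay": 0, "az": 0, "hand": 0.5},
  {"tx": -3.3, "ty": 1.3, "tz": 0, "ax": 0, "ay": 0, "az": 0, "hand": 0.5},
  {"tx": -3.3, "ty": 1.3, "tz": 0, "ax": 0, "ay": 0, "az": 0, "hand": 0.5},
  {"tx": -3.3, "ty": 1.3, "tz": 0, "ax": 0, "ay": 0, "az": 0, "hand": 0.5},
  {"tx": -2.7, "ty": 1.1, "tz": 0, "ax": 0, "ay": 0, "az": 0, "hand": 0.5},
])

```text
clock: 38.72
position: [540.6, -5.0, 171.1]
orientation: [2.232, 2.21, -0.001]
force: [0.9, 0.2, -0.2]
gripper_width: 21.4
```

>>> move_arm([
  {"tx": 0, "ty": 0, "tz": 1.5, "ax": 0, "ay": 0, "az": 0, "hand": 0.5},
  {"tx": 0, "ty": 0, "tz": 2, "ax": 0, "ay": 0, "az": 0, "hand": 0.5},
  {"tx": 0, "ty": 0, "tz": 1, "ax": 0, "ay": 0, "az": 0, "hand": 0.5},
  {"tx": 0, "ty": 0, "tz": 0, "ax": 0, "ay": 0, "az": 0, "hand": 0.5},
  {"tx": 0, "ty": 0, "tz": 0, "ax": 0, "ay": 0, "az": 0, "hand": 0.5},
  {"tx": 0, "ty": 0, "tz": 0, "ax": 0, "ay": 0, "az": 0, "hand": 0.5},
])

```text
clock: 39.22
position: [540.6, -1.1, 127.1]
orientation: [2.229, 2.214, 0.001]
force: [-0.5, 0.4, 0.2]
gripper_width: 21.5
```

>>> move_arm([
  {"tx": 0.1, "ty": 0.12, "tz": 0, "ax": 0, "ay": 0, "az": 0, "hand": 0.5},
  {"tx": 0, "ty": 0, "tz": 0.4, "ax": 0, "ay": 0, "az": 0, "hand": 0.5},
  {"tx": 0, "ty": 0, "tz": 0.4, "ax": 0, "ay": 0, "az": 0, "hand": 0.5},
  {"tx": 0, "ty": 0, "tz": 0, "ax": 0, "ay": 0, "az": 0, "hand": 0.5},
  {"tx": 0, "ty": 0, "tz": 0, "ax": 0, "ay": 0, "az": 0, "hand": 0.5},
])

```text
clock: 39.63
position: [541.2, -0.8, 118.1]
orientation: [-2.23, -2.213, 0.001]
force: [0.7, 0.3, -0.1]
gripper_width: 21.6
```

>>> move_arm([
  {"tx": 0.02, "ty": 0.02, "tz": 0.4, "ax": 0, "ay": 0, "az": 0, "hand": 0.5},
  {"tx": 0, "ty": 0, "tz": 0.4, "ax": 0, "ay": 0, "az": 0, "hand": 0.5},
  {"tx": 0, "ty": 0, "tz": 0.3, "ax": 0, "ay": 0, "az": 0, "hand": 0.5},
  {"tx": 0, "ty": 0, "tz": 0.27, "ax": 0, "ay": 0, "az": 0, "hand": 0.5},
  {"tx": 0, "ty": 0, "tz": 0, "ax": 0, "ay": 0, "az": 0, "hand": 0.5},
  {"tx": 0, "ty": 0, "tz": 0, "ax": 0, "ay": 0, "az": 0, "hand": 0.5},
])

```text
clock: 40.13
position: [541.5, -0.5, 104.4]
orientation: [-2.23, -2.213, 0.0]
force: [-0.0, 0.3, 0.4]
gripper_width: 21.5
```

Seated height reached. Release, rise, and look.

>>> move_arm([
  {"tx": 0, "ty": 0, "tz": 0.1, "ax": 0, "ay": 0, "az": 0, "hand": 0.5},
  {"tx": 0, "ty": 0, "tz": 0, "ax": 0, "ay": 0, "az": 0, "hand": 4.5},
  {"tx": 0, "ty": 0, "tz": 0, "ax": 0, "ay": 0, "az": 0, "hand": 4.5},
  {"tx": 0, "ty": 0, "tz": 0, "ax": 0, "ay": 0, "az": 0, "hand": 4.5},
  {"tx": 0, "ty": 0, "tz": 0, "ax": 0, "ay": 0, "az": 0, "hand": 4.5},
  {"tx": 0, "ty": 0, "tz": -2, "ax": 0, "ay": 0, "az": 0, "hand": 5},
  {"tx": 0, "ty": 0, "tz": -3, "ax": 0, "ay": 0, "az": 0, "hand": 5},
  {"tx": 0, "ty": 0, "tz": -4, "ax": 0, "ay": 0, "az": 0, "hand": 5},
])

```text
clock: 40.8
position: [539.8, -0.8, 192.6]
orientation: [-2.227, -2.211, 0.005]
force: [0.1, 0.2, -0.2]
gripper_width: 50.3
```

>>> move_arm([
  {"tx": 3.3, "ty": -1, "tz": -2, "ax": 0, "ay": 0, "az": 0.12, "hand": 5},
  {"tx": 3.3, "ty": -1, "tz": -2, "ax": 0, "ay": 0, "az": 0.12, "hand": 5},
  {"tx": 3.3, "ty": -1, "tz": -2, "ax": 0, "ay": 0, "az": 0.12, "hand": 5},
  {"tx": 3, "ty": -1, "tz": -2, "ax": 0, "ay": 0, "az": 0.12, "hand": 5},
  {"tx": 3, "ty": -1, "tz": -2, "ax": 0, "ay": 0, "az": 0.12, "hand": 5},
  {"tx": 0, "ty": 0, "tz": -2, "ax": 0, "ay": 0, "az": 0.12, "hand": 5},
  {"tx": 0, "ty": 0, "tz": -2, "ax": 0, "ay": 0, "az": 0.12, "hand": 5},
  {"tx": 0, "ty": 0, "tz": 0, "ax": 0, "ay": 0, "az": 0.12, "hand": 5},
])

```text
clock: 41.47
position: [532.5, 165.7, 337.4]
orientation: [-3.001, -0.927, -0.009]
force: [0.6, 0.3, -0.2]
gripper_width: 50.2
```

```bash
python3 st.py; python3 - <<'E'
from look import *
save('top','pics/t6.png');save('side','pics/s6.png')
a=cv2.resize(cv2.imread("pics/s6.png")[110:240,200:390],(790,540),interpolation=cv2.INTER_CUBIC)
cv2.imwrite("pics/c6.png",a)
E
```

```text
[ 0.19  0.38 -0.75  1.66  0.28  1.21 -0.02] [532.5 165.7 337.4] [-3.001 -0.927 -0.009] 50.19165843427531
```

View pics/c6.png

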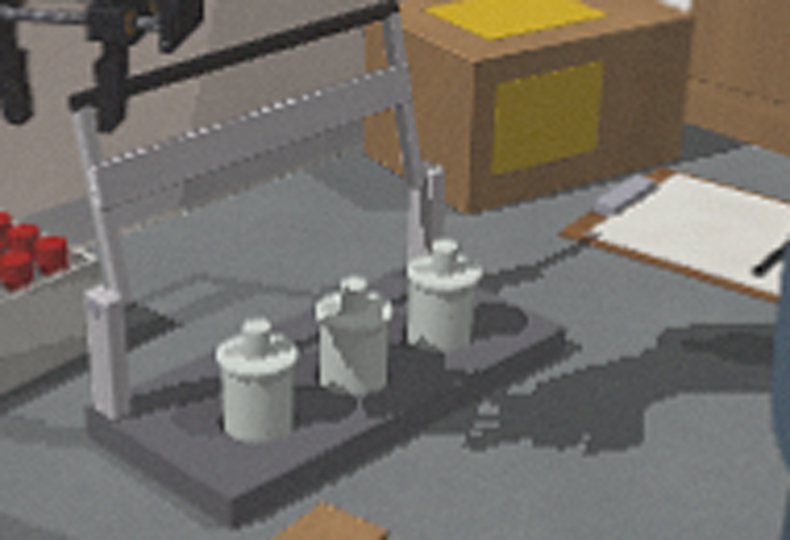

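>>> move_arm([
  {"tx": 0, "ty": 0, "tz": 0, "ax": 0, "ay": 0, "az": 0.12, "hand": 5},
  {"tx": 0, "ty": 0, "tz": 0, "ax": 0, "ay": 0, "az": 0.12, "hand": 5},
  {"tx": 0, "ty": 0, "tz": 0, "ax": 0, "ay": 0, "az": 0.12, "hand": 5},
  {"tx": 0, "ty": 0, "tz": 0, "ax": 0, "ay": 0, "az": 0.12, "hand": 5},
  {"tx": 0, "ty": 0, "tz": 0, "ax": 0, "ay": 0, "az": 0.12, "hand": 5},
  {"tx": 0, "ty": 0, "tz": 0, "ax": 0, "ay": 0, "az": 0, "hand": 5},
])

```text
clock: 42.07
position: [530.7, 163.3, 332.6]
orientation: [3.141, 0.004, -0.002]
force: [-0.4, -0.1, -0.1]
gripper_width: 50.0
```

>>> move_arm([
  {"tx": 1.5, "ty": 3, "tz": 0, "ax": 0, "ay": 0, "az": 0, "hand": 5},
  {"tx": 1.5, "ty": 3, "tz": 0, "ax": 0, "ay": 0, "az": 0, "hand": 5},
  {"tx": 1.5, "ty": 3, "tz": 0, "ax": 0, "ay": 0, "az": 0, "hand": 5},
  {"tx": 1.5, "ty": 3, "tz": 0, "ax": 0, "ay": 0, "az": 0, "hand": 5},
  {"tx": 1.5, "ty": 3, "tz": 0, "ax": 0, "ay": 0, "az": 0, "hand": 5},
  {"tx": 1.5, "ty": 3, "tz": 0, "ax": 0, "ay": 0, "az": 0, "hand": 5},
  {"tx": 1.5, "ty": 3, "tz": 0, "ax": 0, "ay": 0, "az": 0, "hand": 5},
  {"tx": 1.5, "ty": 3, "tz": 0, "ax": 0, "ay": 0, "az": 0, "hand": 5},
])

```text
clock: 42.73
position: [652.0, -77.8, 332.7]
orientation: [-3.142, -0.015, 0.002]
force: [1.3, 0.1, -0.7]
gripper_width: 50.0
```

>>> move_arm([
  {"tx": 1.5, "ty": 3, "tz": 0, "ax": 0, "ay": 0, "az": 0, "hand": 5},
  {"tx": 0.2, "ty": 0.8, "tz": 0, "ax": 0, "ay": 0, "az": 0, "hand": 5},
  {"tx": 0, "ty": 0, "tz": 0, "ax": 0, "ay": 0, "az": 0, "hand": 5},
  {"tx": 0, "ty": 0, "tz": 0, "ax": 0, "ay": 0, "az": 0, "hand": 5},
  {"tx": 0, "ty": 0, "tz": 0, "ax": 0, "ay": 0, "az": 0, "hand": 5},
])

```text
clock: 43.15
position: [668.6, -111.5, 333.4]
orientation: [-3.14, -0.012, 0.001]
force: [0.6, 0.4, -0.2]
gripper_width: 50.1
```

```bash
python3 st.py; python3 - <<'E'
from look import *
for a in [(672,58.7),(672,-280)]:
    pass
im=save('side','pics/s7.png')
# handle ends seen in c6 (scale 4.158,4.154; offset 200,110)
for (u,v),y in [((72,104),59),((395,10),-280)]:
    o,d=ray("side",(200+u/4.158,110+v/4.154)); t=(y-o[1])/d[1]; print((o+t*d).round(1))
E
```

```text
[ 0.42  0.57 -0.51  1.33  0.27  1.31 -0.09] [ 668.6 -111.5  333.4] [-3.14e+00 -1.20e-02  1.00e-03] 50.11536603537915
[676.1  59.  270.8]
[ 669.7 -280.   272.3]
```

>>> move_arm([
  {"tx": 0.2, "ty": 0, "tz": 2, "ax": 0, "ay": 0, "az": 0, "hand": 5},
  {"tx": 0, "ty": 0, "tz": 2.5, "ax": 0, "ay": 0, "az": 0, "hand": 5},
  {"tx": 0, "ty": 0, "tz": 2, "ax": 0, "ay": 0, "az": 0, "hand": 5},
  {"tx": 0, "ty": 0, "tz": 0.2, "ax": 0, "ay": 0, "az": 0, "hand": 5},
  {"tx": 0, "ty": 0, "tz": 0, "ax": 0, "ay": 0, "az": 0, "hand": 5},
])

```text
clock: 43.62
position: [670.2, -112.4, 266.0]
orientation: [-3.141, -0.009, 0.004]
force: [0.8, -0.4, 1.3]
gripper_width: 50.2
```

>>> move_arm([
  {"tx": 0, "ty": 0, "tz": 0, "ax": 0, "ay": 0, "az": 0, "hand": 0},
  {"tx": 0, "ty": 0, "tz": 0, "ax": 0, "ay": 0, "az": 0, "hand": 0},
  {"tx": 0, "ty": 0, "tz": 0, "ax": 0, "ay": 0, "az": 0, "hand": 0},
  {"tx": 0, "ty": 0, "tz": 0, "ax": 0, "ay": 0, "az": 0, "hand": 0},
  {"tx": 0, "ty": 0, "tz": 0, "ax": 0, "ay": 0, "az": 0, "hand": 0},
  {"tx": 0, "ty": 0, "tz": 0, "ax": 0, "ay": 0, "az": 0, "hand": 0},
], squeeze=12)

```text
clock: 44.12
position: [670.7, -113.9, 266.9]
orientation: [3.142, 0.005, -0.001]
force: [-1.2, 0.1, 3.9]
gripper_width: 12.9
```

```bash
python3 st.py
```

```text
[ 0.41  0.62 -0.49  1.41  0.3   1.19 -0.11] [ 670.7 -113.9  266.9] [ 3.142e+00  5.000e-03 -1.000e-03] 12.893752136922629
```

>>> move_arm([
  {"tx": -0.88, "ty": 0, "tz": -0.16, "ax": 0, "ay": 0, "az": 0, "hand": 0},
  {"tx": -0.88, "ty": 0, "tz": -0.16, "ax": 0, "ay": 0, "az": 0, "hand": 0},
  {"tx": -1.16, "ty": 0, "tz": -0.1, "ax": 0, "ay": 0, "az": 0, "hand": 0},
  {"tx": -1.16, "ty": 0, "tz": -0.03, "ax": 0, "ay": 0, "az": 0, "hand": 0},
  {"tx": -1.16, "ty": 0, "tz": 0.08, "ax": 0, "ay": 0, "az": 0, "hand": 0},
  {"tx": -1.16, "ty": 0, "tz": 0.15, "ax": 0, "ay": 0, "az": 0, "hand": 0},
  {"tx": -1.13, "ty": 0, "tz": 0.24, "ax": 0, "ay": 0, "az": 0, "hand": 0},
  {"tx": -1.13, "ty": 0, "tz": 0.32, "ax": 0, "ay": 0, "az": 0, "hand": 0},
], squeeze=20)

```text
clock: 44.78
position: [584.5, -114.2, 263.3]
orientation: [3.142, 0.005, 0.005]
force: [6.1, -0.1, -4.1]
gripper_width: 12.4
```

>>> move_arm([
  {"tx": -1.09, "ty": 0, "tz": 0.41, "ax": 0, "ay": 0, "az": 0, "hand": 0},
  {"tx": -1.05, "ty": 0, "tz": 0.49, "ax": 0, "ay": 0, "az": 0, "hand": 0},
  {"tx": -1.02, "ty": 0, "tz": 0.56, "ax": 0, "ay": 0, "az": 0, "hand": 0},
  {"tx": -0.97, "ty": 0, "tz": 0.64, "ax": 0, "ay": 0, "az": 0, "hand": 0},
  {"tx": -0.92, "ty": 0, "tz": 0.71, "ax": 0, "ay": 0, "az": 0, "hand": 0},
  {"tx": -0.86, "ty": 0, "tz": 0.78, "ax": 0, "ay": 0, "az": 0, "hand": 0},
  {"tx": -0.8, "ty": 0, "tz": 0.84, "ax": 0, "ay": 0, "az": 0, "hand": 0},
  {"tx": -0.74, "ty": 0, "tz": 0.9, "ax": 0, "ay": 0, "az": 0, "hand": 0},
])

```text
clock: 45.45
position: [511.5, -114.4, 210.8]
orientation: [3.141, 0.005, 0.01]
force: [9.3, -0.5, -2.7]
gripper_width: 11.7
```

Tracking the arc; continue to shut.

>>> move_arm([
  {"tx": -0.67, "ty": 0, "tz": 0.96, "ax": 0, "ay": 0, "az": 0, "hand": 0},
  {"tx": -0.59, "ty": 0, "tz": 1.0, "ax": 0, "ay": 0, "az": 0, "hand": 0},
  {"tx": -0.52, "ty": 0, "tz": 1.04, "ax": 0, "ay": 0, "az": 0, "hand": 0},
  {"tx": -0.44, "ty": 0, "tz": 1.08, "ax": 0, "ay": 0, "az": 0, "hand": 0},
  {"tx": -0.35, "ty": 0, "tz": 1.1, "ax": 0, "ay": 0, "az": 0, "hand": 0},
  {"tx": -0.28, "ty": 0, "tz": 1.13, "ax": 0, "ay": 0, "az": 0, "hand": 0},
])

```text
clock: 45.95
position: [481.8, -114.7, 147.3]
orientation: [3.141, 0.005, 0.004]
force: [2.2, -1.3, 2.6]
gripper_width: 11.1
```

>>> move_arm([
  {"tx": -0.14, "ty": 0, "tz": 0.77, "ax": 0, "ay": 0, "az": 0, "hand": 0},
  {"tx": -0.1, "ty": 0, "tz": 0.77, "ax": 0, "ay": 0, "az": 0, "hand": 0},
  {"tx": -0.05, "ty": 0, "tz": 0.6, "ax": 0, "ay": 0, "az": 0, "hand": 0},
  {"tx": 0, "ty": 0, "tz": 0.5, "ax": 0, "ay": 0, "az": 0, "hand": 0},
  {"tx": 0, "ty": 0, "tz": 0, "ax": 0, "ay": 0, "az": 0, "hand": 0},
  {"tx": 0, "ty": 0, "tz": 0, "ax": 0, "ay": 0, "az": 0, "hand": 0},
])

```text
clock: 46.45
position: [477.7, -114.7, 119.8]
orientation: [3.142, 0.004, -0.003]
force: [0.2, -2.5, -3.2]
gripper_width: 10.4
```

>>> move_arm([
  {"tx": 0, "ty": 0, "tz": 0, "ax": 0, "ay": 0, "az": 0, "hand": 3.2},
  {"tx": 0, "ty": 0, "tz": 0, "ax": 0, "ay": 0, "az": 0, "hand": 3.2},
  {"tx": 0, "ty": 0, "tz": 0, "ax": 0, "ay": 0, "az": 0, "hand": 3.2},
  {"tx": 0, "ty": 0, "tz": -1.5, "ax": 0, "ay": 0, "az": 0, "hand": 3.2},
  {"tx": 0, "ty": 0, "tz": -2, "ax": 0, "ay": 0, "az": 0, "hand": 3.2},
  {"tx": 0, "ty": 0, "tz": -1, "ax": 0, "ay": 0, "az": 0, "hand": 3.2},
  {"tx": 0, "ty": 0, "tz": 0, "ax": 0, "ay": 0, "az": 0, "hand": 0},
  {"tx": 0, "ty": 0, "tz": 0, "ax": 0, "ay": 0, "az": 0, "hand": 0},
])

```text
clock: 47.12
position: [478.9, -114.6, 165.6]
orientation: [3.141, 0.004, 0.002]
force: [-0.5, -0.2, -0.5]
gripper_width: 20.4
```

>>> move_arm([
  {"tx": 0, "ty": 0, "tz": 0, "ax": 0, "ay": 0, "az": 0, "hand": 0},
  {"tx": 0, "ty": 0, "tz": 0, "ax": 0, "ay": 0, "az": 0, "hand": 0},
  {"tx": 0, "ty": 0, "tz": 0, "ax": 0, "ay": 0, "az": 0, "hand": 0},
])

```text
clock: 47.37
position: [478.0, -114.3, 164.6]
orientation: [-3.141, -0.005, 0.002]
force: [-0.4, 0.9, -0.1]
gripper_width: 0.9
```

Press down on the bar; contact at TCP z≈143 means shut.

>>> move_arm([
  {"tx": 0, "ty": 0, "tz": 0.7, "ax": 0, "ay": 0, "az": 0, "hand": 0},
  {"tx": 0, "ty": 0, "tz": 0.5, "ax": 0, "ay": 0, "az": 0, "hand": 0},
  {"tx": 0, "ty": 0, "tz": 0.4, "ax": 0, "ay": 0, "az": 0, "hand": 0},
  {"tx": 0, "ty": 0, "tz": 0.3, "ax": 0, "ay": 0, "az": 0, "hand": 0},
  {"tx": 0, "ty": 0, "tz": 0.3, "ax": 0, "ay": 0, "az": 0, "hand": 0},
  {"tx": 0, "ty": 0, "tz": 0.2, "ax": 0, "ay": 0, "az": 0, "hand": 0},
  {"tx": 0, "ty": 0, "tz": 0, "ax": 0, "ay": 0, "az": 0, "hand": 0},
])

```text
clock: 47.95
position: [478.1, -114.4, 142.9]
orientation: [3.14, 0.005, -0.003]
force: [-9.1, 1.1, 25.1]
gripper_width: 0.5
```

>>> move_arm([
  {"tx": 0, "ty": 0, "tz": -1, "ax": 0, "ay": 0, "az": 0, "hand": 0},
  {"tx": 0, "ty": 0, "tz": -2, "ax": 0, "ay": 0, "az": 0, "hand": 0},
  {"tx": 0, "ty": 0, "tz": -3, "ax": 0, "ay": 0, "az": 0, "hand": 0},
  {"tx": -1, "ty": 0, "tz": -4, "ax": 0, "ay": 0, "az": 0, "hand": 0},
  {"tx": -1, "ty": 0, "tz": -4, "ax": 0, "ay": 0, "az": 0, "hand": 0},
  {"tx": 0, "ty": -2, "tz": -2, "ax": 0, "ay": 0, "az": 0, "hand": 0},
  {"tx": 0, "ty": 0, "tz": 0, "ax": 0, "ay": 0, "az": 0, "hand": 0},
  {"tx": 0, "ty": 0, "tz": 0, "ax": 0, "ay": 0, "az": 0, "hand": 0},
])

```text
clock: 48.62
position: [459.2, -94.1, 302.2]
orientation: [3.14, 0.007, 0.004]
force: [0.3, -0.1, 0.3]
gripper_width: 0.5
```

```bash
python3 - <<'E'
from look import *
save('top','pics/t8.png');save('side','pics/s8.png')
cv2.imwrite("pics/c8.png",cv2.resize(cv2.imread("pics/s8.png")[130:340,80:390],(797,540),interpolation=cv2.INTER_CUBIC))
E
```

```text
(no output)
```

View pics/c8.png

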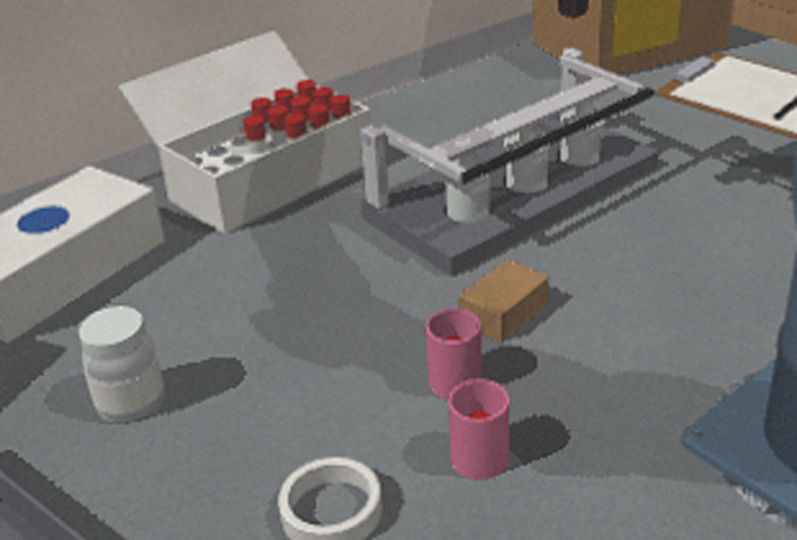

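```bash
python3 - <<'E'
from look import *
for (u,v),y in [((466,174),59),((650,93),-280)]:
    o,d=ray("side",(79.8+u/2.571,129.8+v/2.571)); t=(y-o[1])/d[1]; print((o+t*d).round(1))
r.close_job()
E
```

```text
[472.  59. 131.]
[ 479.2 -280.   123.4]
the job is handed in; nothing more can be done
```

The job is done and handed in. The clamp was swung open, and all three pots went fully down in wells 0, 1 and 2. A lid was seated on each, and then the clamp was swung shut. It took about 49 s of the 210 s allowed.

**Pots and lids:** Each pot was let go within about 1 mm of the well-floor height. Each lid was let go within about 0.5 mm of the height for being fully seated. The picture taken before shutting showed all three lids level.

**Clamp:** Pressing down on the handle met a firm stop, about 25 N, with the bar's top at about 132 mm, which is the shut height. The last camera reading of the two handle ends gave 131 mm and 123 mm, against 125 mm expected. I put the 6 mm disagreement at the left end down to rough pixel picking, since the firm stop agrees with shut.

**Other things in view:** The jar, tape roll, small carton and pink pots stand as before in the last picture viewed. I did not look at the gel bottle again after the start; the arm passed near it only on the first move, at a height well above it. No lid was seen to move during the run.

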